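# Nip up the mould clamp screw with the long arm of a hex key

### The arm

A 7-joint arm with a two-finger parallel gripper is mounted at the origin on the work surface. World frame = base frame: x ahead of the robot, y to its left, z up, the work surface at z = 0. Lengths are in m, angles in rad, forces in N, time in s.
With the tool pointing down it reaches from about 0.4 to 0.875 m from the base axis. Payload 19.3 kg.
Tool frame: the origin (TCP) lies midway between the tips of the shut fingers; the grasp point (between the pads) lies 19 mm behind it (tcp_to_grasp is the z of the grasp point in the tool frame, in m); z points along the fingers, y is the line along which they close (so a half turn about z gives the same grasp; the last joint's range is limited). The gripper opens to 85 mm and grips with 20 to 120 N. Pads are 22 mm wide; open, the fingers measure 114 mm over their backs; the gripper's body (76 mm by 85 mm) begins 54 mm behind the grasp point. The pads swing forward as they close: fully open they stand 13 mm farther back than shut.
Start: joints at [1.057, 0.521, -0.036, 1.599, 0.021, 1.021, -0.113], TCP at [0.268, -0.564, 0.231] pointing down, gripper open.
Joint ranges: [-2.91, 2.91], [-0.3, 2.13], [-1.5, 1.42], [0.17, 2.43], [-1.26, 4.41], [0.16, 1.93], [-2.52, 2.52]. Speed limits (rad/s): [1.89, 1.89, 2.39, 2.39, 3.01, 3.01, 3.01].

### API

Orientations are given as [roll, pitch, yaw] about the fixed x, y, z axes, in that order (R = Rz(yaw) Ry(pitch) Rx(roll)).
In Python, from workcell import * gives the robot as it stands.
- The arm moves only by the tool send_rows, never from a script. Its argument "increments" is a list of rows, each a list of 3 entries, a list of its own where there are three numbers: the shift along the tool's x, y, z in mm, then the turn, a rotation vector about the tool's x, y, z in degrees, then the gripper's target within -1 to 1 (fully open at 1, half-way at 0, shut at -1). In form: [[[x, y, z], [wx, wy, wz], grip], ...]. A call has 1 to 10 rows; each row is the pose to reach, as a shift and turn from the pose commanded when the call began, along the tool's axes at that moment; what a row does not reach only later rows make up. A row lasts 1/10 s, in which the tool goes at most 50 mm and 8.59 degrees, less where a joint would pass 70% of its speed; a pose out of reach is approached as far as the arm can. A call with a gripper value outside its range is refused whole. The fingers move at their own pace and stop on an object; "newtons" is the grip in N (left out, the last holds). Time passes only in rows, so rows that repeat a pose let the fingers close. It gives the time, the measured TCP pose, the force, the opening and the grip force at its end, in the units of the state.
- observe(): the state, without advancing time (a new reading comes with each control period).
- grab_frame(name): name is "side" or "top"; returns the picture (384x512x3 uint8, blue, green, red); there is no depth.
- camera_params(name): a dict with "fovy" (degrees; the focal length in pixels is half the picture's height over the tangent of half this angle, whatever the lens; pixels are square), "cx", "cy" (the principal point, pixels), "extrinsics" (4x4, takes a point from world to camera coordinates). Camera axes: x right, y down, z forward; pixel columns grow to the right and rows downward; lengths in m; the calibration is good to about 2 mm. A picture is of the moment at which its call begins. camera_params takes no time and is no camera call.
- job_done(): hands the job in; it is judged then, once.
The state is a dict: "clock": time; "qpos": joint angles; "qd": joint speeds; "joint_efforts": joint torques, N m; "position": TCP position; "tool_rot": TCP orientation; "force": force on the tool from outside, world axes, zero at the start; "moment": the same for the moment, N m; "grip_width": finger opening in m; "finger_force": force on a finger pad.
Only numpy, scipy, OpenCV 4.12 (cv2) and the standard library are available. Lean on these libraries where they do the work, as an engineer would, in place of code of your own. Each camera call takes 0.05 s, during which the arm holds its last target. There are 200 camera calls.

### The job

Pull the big hex key out of the wooden tool block, flip it over so that its short arm goes fully down into the socket of the mould clamp's cap screw, and use the long arm as a lever to turn the screw clockwise (seen from above): it runs stiffly until the head seats and then gets clearly firmer; nip it up about 10 degrees past that point, feeling for it, and do not overtighten. Leave the key standing in the screw, and leave the bowl, the tumbler and the block of clay where they are.

Things in the scene. Friction and masses are not known exactly. Their poses are not given: they have to be found in the camera images.
- key: L-shaped dark steel hex key, 17 mm across flats, 0.32-0.48 kg. Origin: where the axes of its arms cross. Long arm along its -z, tip 150 mm from origin; short arm along its +x, tip 58 mm from origin; both have flats facing its +y and -y. Starts long arm down in the block, leaning up to 3 degrees, origin 160 mm high, short arm 0.7 rad right to 0.2 left of +x. Mass centre 50 mm down the long arm.
- key_short_tip (a point): centre of the end face of the key's short arm; the last 2 mm of either arm is a stub 13 mm in diameter; over its edges the short arm's last 26 mm measures 23 mm.
- key_long_tip (a point): centre of the end face of the key's long arm.
- tool_block: wooden tool block fixed to the table, 80 x 120 x 60 mm (its x, y, z), origin at the centre of its underside. The key stands in the round middle hole: 22 mm diameter, 50 mm deep, at the centre of the top. Its other two holes are empty.
- mould_clamp: plaster mould under a flat grey strap (top 70 mm high) on an aluminium plate, fixed to the table; origin on the table under the axis of the upright cap screw. Plate 150 mm (x) by 240 mm (y from -40 to 200), mould on the screw's +y side. Screw: round dark head, 36 mm across, at the strap's -y end, top 101 mm high, hexagon socket in it. The strap's other end has a plain nut and stud (98 mm high).
- socket (a point): centre of the socket's mouth, level with the head's top, turning with the screw; z up its axis. 18 mm across flats, 26 mm deep, flats facing its +y, -y and every 60 degrees on; mouth bevelled by 2 mm. The key's short arm fits with the long arm along the socket's x axis or any multiple of 60 degrees from it, with about 5 degrees of play; fully down, the long arm's axis lies 32 mm over the mouth.
- bite (a joint): rad the screw has turned clockwise since its head seated; 0 before, stays where left. It runs against 0.6 N m for an unknown 0.25-0.75 rad until seated, holds there up to 1.0 N m, then takes 3 N m more per rad. Tight from 0.08 rad (1.25 N m), damaged past 0.35 rad (2.05 N m). Pulling 115 mm along the long arm: 5 N running, 9 N biting, 11 N tight, 18 N too much.
- bowl: grey clay bowl, 110 mm across, 55 mm high, origin at the centre of its underside. Bystander.
- tumbler: glass tumbler, 68 mm across, 90 mm high, origin at the centre of its underside. Bystander.
- clay_block: grey block of clay, 90 x 70 x 50 mm, origin at the centre of its underside. Bystander.
Mind the look-alikes: they are no part of the job. Several things have the shape of the key; the one meant has the colours described above.

How it is judged:
By the outcome, as a careful person would: the job done as asked, in the order asked, and still so for the second after the job is handed in, with the robot touching nothing.
It also fails if it takes over 64 s, if anything falls off the work surface, if the arm or the gripper's body presses on something with over 40 N, if the wrist force passes 120 N, or if a joint passes its speed limit or range.

## Working session

There is one attempt and no reset: what is moved stays moved. The work goes in short steps, Python scripts to look and compute and a tool call to move; the robot and the scene stay as the last step left them, time stands still between calls to the robot, and variables do not carry over. Pictures are saved under pics/ and viewed, at most 10 in all, crops included, and the job is handed in when it is done.

Besides the shell and the picture viewer there is one more tool, called after "Emit:" by a JSON object that holds its "op" and its "data", one argument or row to a line. send_rows: Moves the arm, as the interface text tells. Its arguments: {"type":"object","properties":{"increments":{"type":"array"},"newtons":{"type":"number"}},"required":["increments"]}

```bash
ls; mkdir -p pics
python3 - <<'E'
from workcell import *
import cv2,numpy as np
print(observe())
for n in("side","top"):
    im=grab_frame(n); cv2.imwrite(f"pics/{n}0.png",im); p=camera_params(n); print(n,p)
a=[cv2.imread(f"pics/{n}0.png") for n in("side","top")]
for n,i in zip(("side","top"),a): cv2.imwrite(f"pics/{n}0b.png",cv2.resize(i,(800,600),interpolation=cv2.INTER_CUBIC))
E
```

```text
pics
{'clock': 0.0, 'qpos': array([ 1.05677975,  0.52201083, -0.03636767,  1.59999894,  0.02119333,
        1.02107304, -0.112785  ]), 'qd': array([-0.00061683,  0.0013196 , -0.00245969,  0.00113271,  0.00143652,
        0.00106264, -0.00136306]), 'joint_efforts': array([-1.61237378e-03, -9.27086377e+01,  1.97940588e+00, -3.69925618e+01,
        1.79388846e-02,  8.27895332e-03,  2.17334332e-05]), 'position': array([ 0.26821812, -0.56415809,  0.2307305 ]), 'tool_rot': array([-3.14048816e+00,  5.21371659e-05,  4.43852893e-01]), 'force': array([-0.39311752,  0.10016785, -0.08125068]), 'moment': array([-0.03180877, -0.01262929, -0.06298382]), 'finger_force': 0.0, 'grip_width': 0.08528205128296235}
side {'fovy': 50.79849679013192, 'cx': 257.6422081943614, 'cy': 188.9779404202216, 'extrinsics': array([[-0.80035105, -0.5995218 ,  0.00343595,  0.41692465],
       [-0.43512009,  0.57691596, -0.69125862,  0.29599636],
       [ 0.41244236, -0.55474461, -0.72259928,  1.25446414],
       [ 0.        ,  0.        ,  0.        ,  1.        ]])}
top {'fovy': 42.43603562992764, 'cx': 256.980936772016, 'cy': 190.96090436494055, 'extrinsics': array([[ 0.02281005, -0.99942432, -0.02511424,  0.02444164],
       [-0.99682146, -0.02081825, -0.07689978,  0.49694021],
       [ 0.07633268,  0.0267885 , -0.99672248,  1.41764641],
       [ 0.        ,  0.        ,  0.        ,  1.        ]])}
```

View pics/top0b.png

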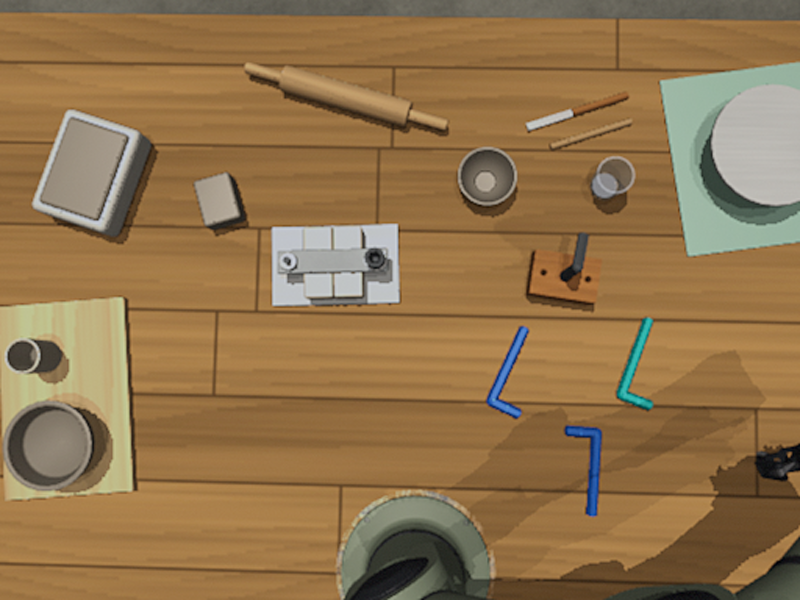

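View pics/side0b.png

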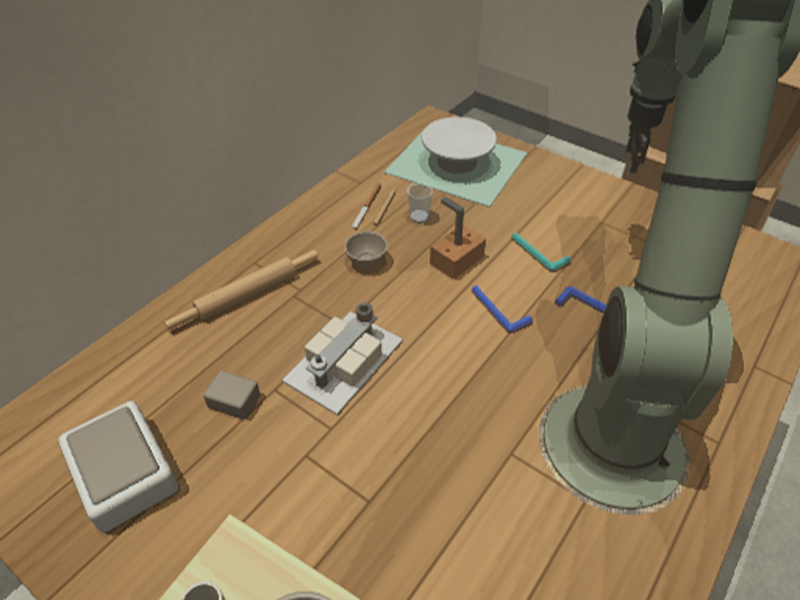

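The top view shows the dark key in the block near (570,275), with its short arm going up to (582,237). The screw is near (375,258). In the side view the key is near (458,215) and the screw near (365,313).
Things that could be taken for the key (top view): dark key in the block (570,270), blue keys (505,370) and (590,470), teal key (635,365). I choose the dark steel one standing in the block, and check it in a crop.

Run:
```python
import cv2,numpy as np
t=[]
for n,c in (("top",(366,170)),("top",(240,165)),("side",(293,148)),("side",(234,200))):
    i=cv2.imread(f"pics/{n}0.png"); x,y=c[0]-32,c[1]-24
    k=cv2.resize(i[y:y+48,x:x+64],(400,300),interpolation=cv2.INTER_CUBIC)
    k=cv2.convertScaleAbs(k,alpha=1.5,beta=15)
    for g in range(0,64,10): cv2.putText(k,str(x+g),(int((g+.5)*6.25),8),0,.3,(0,255,255)); cv2.line(k,(int((g+.5)*6.25),10),(int((g+.5)*6.25),14),(0,255,255))
    for g in range(0,48,10): cv2.putText(k,str(y+g),(0,int((g+.5)*6.25)+4),0,.3,(0,255,255)); cv2.line(k,(20,int((g+.5)*6.25)),(24,int((g+.5)*6.25)),(0,255,255))
    t.append(k)
cv2.imwrite("pics/crop0.png",np.vstack([np.hstack(t[:2]),np.hstack(t[2:])]))
```

```text
(no output)
```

View pics/crop0.png

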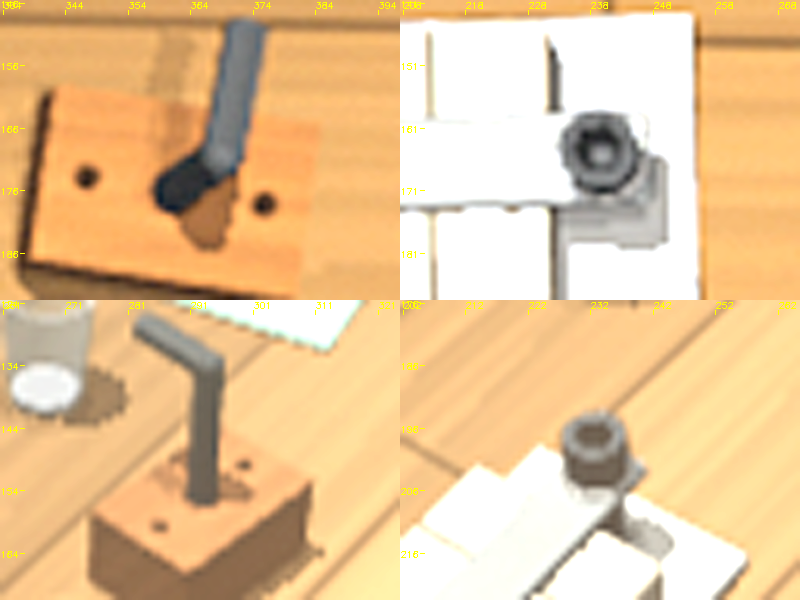

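```bash
cat > h.py <<'E'
import numpy as np
from workcell import *
from scipy.spatial.transform import Rotation as R
from scipy.optimize import least_squares
P={n:camera_params(n) for n in("top","side")}
def proj(n,p):
    c=P[n];E=c["extrinsics"];q=E[:3,:3]@np.asarray(p,float)+E[:3,3];f=192/np.tan(np.radians(c["fovy"])/2)
    return np.array([c["cx"]+f*q[0]/q[2],c["cy"]+f*q[1]/q[2]])
def tri(a,b): 
    r=least_squares(lambda p:np.r_[proj("top",p)-a,proj("side",p)-b],[.5,-.1,.1]);return r.x,r.fun
def atz(n,a,z): return np.r_[least_squares(lambda p:proj(n,[*p,z])-a,[.5,0]).x,z]
def keyrot(yaw,lx,ly): return R.from_rotvec([lx,ly,0])*R.from_euler('z',yaw)
def pose(o): return o["position"],R.from_euler('xyz',o["tool_rot"])
E
python3 - <<'E'
from h import *
c=lambda x0,y0,X,Y:np.array([x0+X/6.25-.5,y0+Y/6.25-.5])
T=lambda X,Y:c(334,146,X,Y); S=lambda X,Y:c(261,124,X,Y)
print("screw",tri(c(208,141,200,153),c(202,176,195,135)), atz("top",c(208,141,200,153),.101),atz("side",c(202,176,195,135),.101))
h1t=atz("top",T(88,177),.06);h2t=atz("top",T(264,204),.06);h1s=atz("side",S(244,165),.06);h2s=atz("side",S(160,227),.06)
print("holes",h1t,h2t,h1s,h2s,"mid",(h1t+h2t)/2,(h1s+h2s)/2)
# key: axis points at known place. top: tip end centre, arm mid, base ; side
obs=[("top",T(247,24),(.058,0,0)),("side",S(137,27),(.058,0,0)),("side",S(203,200),(0,0,-.1)),("top",T(173,197),(0,0,-.1)),("side",S(205,130),(0,0,-.05)),("side",S(209,68),(0,0,0)),("top",T(222,158),(0.003,0,0))]
f=lambda v:np.concatenate([proj(n,np.r_[v[:2],.16]+keyrot(*v[2:]).apply(p))-a for n,a,p in obs]+[v[3:]*5])
r=least_squares(f,[.55,-.25,-.2,0,0]);print("key",r.x,r.fun.reshape(-1,2).round(1) if len(r.fun)%2==0 else r.fun)
print("axis at z.06",np.r_[r.x[:2],.16]+keyrot(*r.x[2:]).apply([0,0,-.1]))
for n,X in(("bowl",(487,180)),("tumbler",(613,175)),("clay",(218,198))): print(n,atz("top",np.array(X)/1.5625,.05))
E
```

```text
screw (array([0.56151545, 0.08341681, 0.10426753]), array([-0.25719283, -0.42205749,  0.60016498,  0.09255325])) [0.56078317 0.08288784 0.101     ] [0.56541017 0.08206211 0.101     ]
holes [ 0.54695114 -0.22003748  0.06      ] [ 0.53631051 -0.2989818   0.06      ] [ 0.54012778 -0.3020627   0.06      ] [ 0.54988085 -0.22152678  0.06      ] mid [ 0.54163083 -0.25950964  0.06      ] [ 0.54500432 -0.26179474  0.06      ]
key [ 0.5447496  -0.26008261 -0.17350319  0.01620089  0.03800415] [[-0.3 -0.1]
 [ 0.9  0.5]
 [ 0.3  0.1]
 [ 0.1 -0.8]
 [ 0.6  1.2]
 [ 0.6  0.5]
 [ 0.2 -1.2]
 [ 0.1  0.2]]
axis at z.06 [ 0.54095027 -0.25846299  0.06008533]
bowl [ 0.71523654 -0.11754412  0.05      ]
tumbler [ 0.72842453 -0.34738912  0.05      ]
clay [0.67302733 0.37823749 0.05      ]
```

```bash
cat >> h.py <<'E'
KO=np.array([.5445,-.2605,.16]); KR=keyrot(-.17,.01,.03)
def rel(p,Rt,o=None):
    o=o or observe(); p0,R0=pose(o)
    d=R0.inv().apply(np.asarray(p)-p0)*1000; w=(R0.inv()*Rt).as_rotvec(degrees=True)
    print("shift",d.round(1).tolist(),"turn",w.round(1).tolist())
def st():
    o=observe();print(o["clock"],o["qpos"].round(2),o["position"].round(4),np.degrees(o["tool_rot"]).round(1),"F",o["force"].round(1),"M",o["moment"].round(2),"g",round(o["grip_width"],4),o["finger_force"])
def toolR(yaw,th): # tool z tilted th(deg) from down toward azimuth yaw(deg)
    return R.from_euler('z',yaw,degrees=True)*R.from_euler('x',180,degrees=True)*R.from_euler('y',th,degrees=True)
E
python3 - <<'E'
from h import *
for th in(50,60,70):
    Rt=toolR(-10,th); K=KO+KR.apply([0,0,-.068]); z=Rt.apply([0,0,1]); 
    print(th,K,z); rel(K+z*(.012-.1)+[0,0,.06],Rt)
E
```

```text
50 [ 0.54246034 -0.25982011  0.092034  ] [ 0.75440651 -0.13302222 -0.64278761]
shift [323.5, -196.2, 22.4] turn [-15.5, 48.4, 33.1]
60 [ 0.54246034 -0.25982011  0.092034  ] [ 0.85286853 -0.15038373 -0.5       ]
shift [316.3, -201.3, 34.9] turn [-18.6, 58.0, 32.1]
70 [ 0.54246034 -0.25982011  0.092034  ] [ 0.92541658 -0.16317591 -0.34202014]
shift [311.0, -205.0, 48.8] turn [-21.7, 67.7, 30.8]
```

Emit:
{"op": "send_rows", "data": {
  "increments": [
    [[316, -201, 35], [-18.6, 58, 32.1], 1],
    [[316, -201, 35], [-18.6, 58, 32.1], 1],
    [[316, -201, 35], [-18.6, 58, 32.1], 1],
    [[316, -201, 35], [-18.6, 58, 32.1], 1],
    [[316, -201, 35], [-18.6, 58, 32.1], 1],
    [[316, -201, 35], [-18.6, 58, 32.1], 1],
    [[316, -201, 35], [-18.6, 58, 32.1], 1],
    [[316, -201, 35], [-18.6, 58, 32.1], 1],
    [[316, -201, 35], [-18.6, 58, 32.1], 1],
    [[316, -201, 35], [-18.6, 58, 32.1], 1]
  ]
}}

```text
clock: 1.1
position: [0.3969, -0.3, 0.2634]
tool_rot: [-3.106, -0.855, -0.053]
force: [-0.3, -0.9, -0.7]
grip_width: 0.0854
finger_force: 0.0
```

```bash
python3 -c "
from h import *
st()
Rt=toolR(-10,60); K=KO+KR.apply([0,0,-.068]); z=Rt.apply([0,0,1]); 
rel(K+z*(.012-.1)+[0,0,.06],Rt)"
```

```text
1.1 [ 2.    0.47 -1.31  2.34 -1.25  0.17  0.46] [ 0.3969 -0.3     0.2634] [-178.  -49.   -3.] F [-0.3 -0.9 -0.7] M [-0.03  0.84 -0.03] g 0.0854 0.0
shift [-6.4, -53.7, 97.2] turn [-7.7, 11.1, 3.9]
```

```bash
cat > obs.txt <<'E'
1.05677975 0.52201083 -0.03636767 1.59999894 0.02119333 1.02107304 -0.112785 0.26821812 -0.56415809 0.2307305 -3.14048816 0.0000521 0.44385289
E
cat > rec.py <<'E'
from h import *
o=observe();open("obs.txt","a").write(" ".join(map(str,np.r_[o["qpos"],o["position"],o["tool_rot"]]))+"\n")
E
cat > fit.py <<'E'
from h import *
import itertools
D=np.loadtxt("obs.txt",ndmin=2)
Ry=lambda a:R.from_euler('y',a);Rz=lambda a:R.from_euler('z',a)
def fk(q,s,v):
    d1,d2,d3,d4,a,b,x2,y2,x3,y3,x4,y4=v
    p=np.zeros(3);r=Rz(s[0]*q[0]+a)
    p=p+r.apply([0,0,d1]);r=r*Ry(q[1])
    p=p+r.apply([x2,y2,d2]);r=r*Rz(s[1]*q[2])*Ry(q[3])
    p=p+r.apply([x3,y3,d3]);r=r*Rz(s[2]*q[4])*Ry(q[5])
    p=p+r.apply([x4,y4,d4]);r=r*Rz(s[3]*q[6]+b)
    return p,r
def res(v,s):
    e=[]
    for d in D:
        p,r=fk(d[:7],s,v);e+=[*(p-d[7:10])*5,*(R.from_euler('xyz',d[10:]).inv()*r).as_rotvec()]
    return np.r_[e,np.array(v[6:])*.05,(np.array(v[:4])-[.3,.4,.4,.25])*.003]
def fit():
    out=[]
    for s in itertools.product((1,-1),repeat=4):
        for b in(0,1.57,3.14,-1.57):
          for a in(0,-.07,3.14):
            l=least_squares(res,[.3,.4,.4,.25,a,b]+[0]*6,args=(s,));out.append((l.cost,s,l.x))
    return min(out,key=lambda t:t[0]),sorted((o[0],o[1]) for o in out)[:6]
if __name__=="__main__":
    b,l=fit();print(b[0],b[1],b[2].round(4));print(l[:6])
    import pickle;pickle.dump((b[1],b[2]),open("fk.pkl","wb"))
E
python3 rec.py; python3 fit.py
```

```text
1.7302447414048125e-06 (-1, -1, -1, -1) [ 3.0660e-01  5.4770e-01  4.0060e-01  3.4540e-01 -1.0000e-04  1.5707e+00
  1.5000e-03 -1.4100e-02 -6.6000e-03 -2.6200e-02 -3.1000e-03 -1.8300e-02]
[(np.float64(1.7302447414048125e-06), (-1, -1, -1, -1)), (np.float64(1.7302447414048135e-06), (-1, -1, -1, -1)), (np.float64(1.7302447414048154e-06), (-1, -1, -1, -1)), (np.float64(1.7302447414048188e-06), (-1, -1, -1, -1)), (np.float64(1.7302447414048214e-06), (-1, -1, -1, -1)), (np.float64(1.7302447414048262e-06), (-1, -1, -1, -1))]
```

```bash
cat > ik.py <<'E'
from fit import *
import pickle
s,v=pickle.load(open("fk.pkl","rb"))
LO=np.array([-2.91,-.3,-1.5,.17,-1.26,.16,-2.52]);HI=np.array([2.91,2.13,1.42,2.43,4.41,1.93,2.52])
def ik(p,Rt,q0,reg=1e-3,m=.03):
    q0=np.clip(q0,LO+m+1e-3,HI-m-1e-3)
    def f(q):
        pp,r=fk(q,s,v);return np.r_[(pp-p)*10,(Rt.inv()*r).as_rotvec(),(q-q0)*reg]
    l=least_squares(f,q0,bounds=(LO+m,HI-m),max_nfev=80);return l.x,np.abs(l.fun[:6]).max()
def iks(p,Rt,n=25,m=.03,seed=0):
    g=np.random.default_rng(seed);S=[]
    for _ in range(n):
        q,e=ik(p,Rt,g.uniform(LO,HI),1e-4,m)
        if e<5e-3 and not any(np.abs(q-x).max()<.6 for x in S): S.append(q)
    return S
SC=np.array([.563,.083])
K0=R.from_euler('z',-.17) # upright key
def grasp(th,along=.068,dz=.012,lift=0):
    Rt=toolR(-10,th);return KO+KR.apply([0,0,-along])+Rt.apply([0,0,dz])+[0,0,lift],Rt
def endpose(th,phi,along=.068,dz=.012,up=0):
    Rg=KR.inv()*toolR(-10,th); u=np.array([np.cos(np.radians(phi)),np.sin(np.radians(phi)),0])
    x=np.array([0,0,-1.]);z=-u;Ke=R.from_matrix(np.c_[x,np.cross(z,x),z])
    Rt=Ke*Rg;return np.r_[SC,.133+up]+along*u+Rt.apply([0,0,dz]),Rt
E
cat > a.py <<'E'
from ik import *
for th in(40,50,60,75,90):
    S=iks(*grasp(th),n=20);print("grasp",th,len(S));[print("   ",q.round(2)) for q in S[:5]]
    print("   ok phi:",[ (phi,len(iks(*endpose(th,phi,up=.04),n=8))) for phi in range(0,360,30)])
E
time python3 a.py
```

```text
grasp 40 2
    [ 0.68  0.65 -0.2   2.32  3.41  0.49  1.68]
    [-0.25  1.23  1.34  2.33  4.14  1.43  0.46]
   ok phi: [(0, 2), (30, 1), (60, 1), (90, 1), (120, 2), (150, 2), (180, 2), (210, 3), (240, 3), (270, 2), (300, 3), (330, 2)]
grasp 50 0
   ok phi: [(0, 1), (30, 1), (60, 1), (90, 2), (120, 2), (150, 2), (180, 2), (210, 3), (240, 2), (270, 2), (300, 2), (330, 2)]
grasp 60 0
   ok phi: [(0, 2), (30, 2), (60, 2), (90, 2), (120, 2), (150, 2), (180, 2), (210, 2), (240, 2), (270, 2), (300, 3), (330, 2)]
grasp 75 0
   ok phi: [(0, 1), (30, 2), (60, 2), (90, 2), (120, 1), (150, 2), (180, 2), (210, 2), (240, 3), (270, 2), (300, 2), (330, 1)]
grasp 90 1
    [ 0.94  1.39 -0.29  2.4   3.86  1.88  2.2 ]
   ok phi: [(0, 2), (30, 2), (60, 2), (90, 1), (120, 2), (150, 2), (180, 2), (210, 3), (240, 2), (270, 2), (300, 2), (330, 2)]
real	1m21.849s
user	1m22.324s
sys	0m0.092s
```

```bash
cat > a.py <<'E'
from ik import *
q=np.array([ 0.68,0.65,-0.2,2.32,3.41,0.49,1.68]); H=R.from_euler('z',180,degrees=True)
for th in range(36,92,4):
    best=None
    for q0 in (q,[.94,1.39,-.29,2.4,3.86,1.88,2.2],[.68,1,0,2.3,3.14,1,1.6],[-.25,1.23,1.3,2.3,4.1,1.4,.46]):
        x,e=ik(*grasp(th,.078,.007),np.array(q0),1e-4,.02)
        if best is None or e<best[1]: best=(x,e)
    print(th,best[0].round(2),round(best[1],4))
    if best[1]<.005:q=best[0]
E
python3 a.py
```

```text
36 [-0.27  1.21  1.34  2.29  4.22  1.37  0.4 ] 0.0
40 [-0.24  1.22  1.31  2.34  4.13  1.42  0.49] 0.0
44 [-0.21  1.24  1.28  2.38  4.03  1.49  0.56] 0.0
48 [ 0.73  0.75 -0.22  2.41  3.4   0.79  1.77] 0.0
52 [ 0.86  0.79 -0.34  2.41  3.41  0.82  1.86] 0.0318
56 [ 0.98  0.85 -0.45  2.41  3.44  0.85  1.95] 0.0657
60 [ 1.1   0.94 -0.56  2.41  3.48  0.9   2.06] 0.0985
64 [ 1.22  1.06 -0.66  2.41  3.53  0.95  2.2 ] 0.1234
68 [ 1.32  1.21 -0.76  2.41  3.57  1.    2.36] 0.1312
72 [ 1.39  1.35 -0.81  2.41  3.63  1.06  2.5 ] 0.1174
76 [ 1.36  1.4  -0.76  2.41  3.73  1.2   2.5 ] 0.0898
80 [ 1.32  1.45 -0.7   2.41  3.8   1.34  2.5 ] 0.0563
84 [ 1.26  1.48 -0.65  2.41  3.84  1.47  2.5 ] 0.0229
88 [ 0.98  1.4  -0.33  2.41  3.85  1.83  2.25] 0.0
```

```bash
cat >> ik.py <<'E'
def rows(path,p0,R0,n=10):
    for i,q in enumerate(path):
        if i%n==0: base=(p0,R0); print("--")
        p,r=fk(q,s,v) if len(q)==7 else q
        print([(base[1].inv().apply(p-base[0])*1000).round().tolist(),(base[1].inv()*r).as_rotvec(degrees=True).round(1).tolist(),1],"z%.2f"%p[2],flush=True)
        if i%n==n-1:p0,R0=p,r
E
cat > a.py <<'E'
from ik import *
pg,Rg=grasp(43,.078,.007); u=np.array([np.cos(-.17),np.sin(-.17),0])
qg,e=ik(pg,Rg,np.array([.7,.7,-.2,2.38,3.4,.6,1.7]),1e-3,.03); print("grasp",qg.round(2),e)
qh,e=ik(pg-.03*u+[0,0,.09],Rg,qg,1e-3,.03); print("hover",qh.round(2),e)
o=observe();q0=o["qpos"];p0,R0=pose(o)
# resolution
def mk(n):
    t=np.linspace(0,1,n+1)[1:]
    return [q0+(qh-q0)*a+np.array([0,0,0,-.35*np.sin(np.pi*a),0,.35*np.sin(np.pi*a),0]) for a in t]
path=mk(30)
P_=[fk(q,s,v) for q in [q0]+path]
print(max(np.linalg.norm(a[0]-b[0]) for a,b in zip(P_,P_[1:])),max(np.degrees((a[1].inv()*b[1]).magnitude()) for a,b in zip(P_,P_[1:])))
rows(path,p0,R0)
E
python3 a.py
```

```text
grasp [ 0.69  0.69 -0.2   2.36  3.4   0.62  1.71] 2.1686117459077114e-08
hover [ 0.82  0.45 -0.32  2.38  3.5   0.39  1.6 ] 9.814903697281129e-07
0.051966855028977486 12.57550860459837
--
[[10.0, -0.0, 5.0], [2.2, 0.2, -11.6], 1] z0.27
[[15.0, -1.0, 10.0], [4.4, -0.1, -23.1], 1] z0.27
[[15.0, 1.0, 15.0], [6.7, -1.0, -34.6], 1] z0.27
[[11.0, 4.0, 18.0], [9.1, -2.3, -45.9], 1] z0.26
[[2.0, 11.0, 21.0], [11.6, -4.1, -57.2], 1] z0.25
[[-9.0, 21.0, 22.0], [14.3, -6.5, -68.3], 1] z0.24
[[-21.0, 36.0, 22.0], [17.1, -9.5, -79.2], 1] z0.23
[[-34.0, 55.0, 21.0], [20.1, -12.9, -90.0], 1] z0.22
[[-46.0, 78.0, 18.0], [23.3, -16.8, -100.5], 1] z0.22
[[-55.0, 104.0, 14.0], [26.7, -21.1, -110.8], 1] z0.21
--
[[-23.0, -18.0, -0.0], [4.9, -2.4, -10.3], 1] z0.21
[[-49.0, -34.0, -3.0], [10.0, -4.7, -20.5], 1] z0.21
[[-76.0, -45.0, -8.0], [15.1, -6.9, -30.7], 1] z0.21
[[-104.0, -52.0, -15.0], [20.4, -9.0, -40.9], 1] z0.22
[[-131.0, -53.0, -22.0], [25.5, -11.0, -51.3], 1] z0.23
[[-156.0, -48.0, -31.0], [30.6, -12.7, -61.7], 1] z0.25
[[-178.0, -37.0, -38.0], [35.5, -14.3, -72.3], 1] z0.26
[[-196.0, -21.0, -44.0], [40.2, -15.7, -83.1], 1] z0.27
[[-208.0, 1.0, -48.0], [44.6, -16.9, -94.1], 1] z0.29
[[-214.0, 26.0, -48.0], [48.6, -17.9, -105.4], 1] z0.30
--
[[-26.0, -9.0, -3.0], [3.7, -2.5, -11.2], 1] z0.30
[[-57.0, -11.0, -9.0], [7.1, -5.3, -22.5], 1] z0.30
[[-90.0, -5.0, -18.0], [10.3, -8.4, -34.0], 1] z0.30
[[-123.0, 10.0, -29.0], [13.3, -11.8, -45.4], 1] z0.29
[[-156.0, 32.0, -42.0], [16.2, -15.5, -56.9], 1] z0.28
[[-185.0, 62.0, -58.0], [19.0, -19.5, -68.4], 1] z0.26
[[-210.0, 99.0, -75.0], [21.8, -23.7, -79.9], 1] z0.24
[[-230.0, 141.0, -94.0], [24.7, -28.3, -91.2], 1] z0.21
[[-242.0, 186.0, -115.0], [27.7, -33.0, -102.5], 1] z0.19
[[-248.0, 233.0, -136.0], [30.9, -38.0, -113.6], 1] z0.17
```

```bash
cat > a.py <<'E'
from ik import *
H=R.from_euler('z',180,degrees=True); a=(.078,.007)
pg,Rg=grasp(43,*a)
for half in(0,1):
    qg,e=ik(pg,Rg*H if half else Rg,np.array([.7,.7,-.2,2.36,3.4,.6,1.7-half*np.pi]),1e-3,.03); print("grasp",qg.round(2),e)
    for phi in range(0,360,30):
        pe,Re=endpose(43,phi,*a,up=.04); best=None
        g=np.random.default_rng(1)
        for k in range(7):
            x,e=ik(pe,Re*H if half else Re,qg if k==0 else qg+g.normal(0,.9,7),1e-3,.05)
            d=np.abs(x-qg).max()
            if e<.005 and (best is None or d<best[1]): best=(x,d)
        print(phi,None if best is None else (best[0].round(2),round(best[1],2)))
E
python3 a.py
```

```text
grasp [ 0.69  0.69 -0.2   2.36  3.4   0.62  1.71] 3.384030270326549e-08
0 (array([ 0.53,  0.82, -1.19,  2.3 ,  2.1 ,  1.01, -0.49]), np.float64(2.21))
30 (array([ 0.74,  0.87, -1.23,  2.26,  2.24,  0.55, -0.02]), np.float64(1.73))
60 (array([ 0.88,  1.06, -1.42,  2.12,  1.31,  0.41,  1.4 ]), np.float64(2.09))
90 None
120 None
150 None
180 None
210 (array([-0.74,  1.05,  0.87,  1.44, -0.3 ,  1.63, -0.86]), np.float64(3.7))
240 (array([-0.88,  1.  ,  0.88,  1.59, -0.09,  1.32, -0.58]), np.float64(3.5))
270 (array([-0.87,  0.8 ,  0.59,  1.81,  0.38,  0.97, -0.64]), np.float64(3.02))
300 (array([-0.94,  0.71,  0.61,  2.05,  0.81,  0.57, -0.65]), np.float64(2.59))
330 (array([-1.17,  0.92,  1.17,  2.17,  4.36,  0.22,  2.47]), np.float64(1.86))
grasp [ 0.69  0.69 -0.2   2.36  3.4   0.62 -1.43] 3.384022403962739e-08
0 (array([-1.07,  1.03,  1.37,  2.27,  4.11,  0.9 ,  0.04]), np.float64(1.76))
30 (array([-0.87,  1.05,  1.37,  2.24,  4.25,  1.39,  0.46]), np.float64(1.89))
60 (array([ 0.87,  1.05, -1.41,  2.12,  1.3 ,  0.4 , -1.74]), np.float64(2.1))
90 (array([ 0.84,  1.14, -1.45,  1.88,  0.55,  0.75, -0.63]), np.float64(2.85))
120 (array([ 0.72,  1.2 , -1.45,  1.66,  0.42,  1.21, -0.16]), np.float64(2.98))
150 (array([ 0.56,  1.24, -1.45,  1.49,  0.46,  1.63,  0.17]), np.float64(2.95))
180 (array([ 0.3 ,  1.04, -1.01,  1.4 ,  0.35,  1.77,  0.82]), np.float64(3.05))
210 (array([-0.01,  0.89, -0.56,  1.44,  0.4 ,  1.74,  1.42]), np.float64(3.0))
240 (array([-0.15,  0.82, -0.46,  1.59,  0.64,  1.61,  1.77]), np.float64(3.2))
270 (array([-0.63,  0.72,  0.2 ,  1.81,  0.64,  1.11,  2.26]), np.float64(3.69))
300 (array([-0.65,  0.62,  0.18,  2.04,  1.07,  0.8 ,  2.27]), np.float64(3.7))
330 (array([-1.17,  0.92,  1.17,  2.16,  4.36,  0.21, -0.67]), np.float64(1.86))
```

```bash
cat > a.py <<'E'
from ik import *
H=R.from_euler('z',180,degrees=True)
pg,Rg=grasp(43,.078,.007); Rg=Rg*H; u=np.array([np.cos(-.17),np.sin(-.17),0])
qg,e=ik(pg,Rg,np.array([.7,.7,-.2,2.36,3.4,.6,1.7-np.pi]),1e-3,.03)
qh,e=ik(pg-.03*u+[0,0,.09],Rg,qg,1e-3,.03); print("hover",qh.round(2),e,fk(qh,s,v)[0])
o=observe();q0=o["qpos"];p0,R0=pose(o)
for n in (20,):
    t=np.linspace(0,1,n+1)[1:]
    path=[q0+(qh-q0)*a+np.array([0,0,0,-.3*np.sin(np.pi*a),0,.45*np.sin(np.pi*a),0]) for a in t]
    P_=[fk(q,s,v) for q in [q0]+path]
    print(max(np.linalg.norm(a[0]-b[0]) for a,b in zip(P_,P_[1:])),max(np.degrees((a[1].inv()*b[1]).magnitude()) for a,b in zip(P_,P_[1:])))
rows(path+[path[-1]]*2,p0,R0)
E
python3 a.py
```

```text
hover [ 0.82  0.45 -0.32  2.38  3.5   0.39 -1.55] 9.814288430624062e-07 [ 0.51729431 -0.25547364  0.1669195 ]
0.07703990914073738 11.882556824891955
--
[[10.0, -10.0, 8.0], [4.4, -0.2, -8.2], 1] z0.27
[[7.0, -18.0, 13.0], [8.9, -2.3, -16.3], 1] z0.26
[[-9.0, -19.0, 16.0], [12.8, -6.2, -24.2], 1] z0.25
[[-33.0, -11.0, 16.0], [15.8, -11.8, -31.9], 1] z0.23
[[-61.0, 11.0, 12.0], [17.6, -18.7, -39.3], 1] z0.21
[[-87.0, 44.0, 4.0], [18.0, -26.5, -46.5], 1] z0.19
[[-106.0, 87.0, -6.0], [16.8, -34.7, -53.6], 1] z0.18
[[-114.0, 135.0, -17.0], [14.2, -42.7, -60.8], 1] z0.19
[[-109.0, 185.0, -28.0], [10.2, -50.0, -68.3], 1] z0.20
[[-89.0, 231.0, -34.0], [5.2, -56.1, -76.3], 1] z0.21
--
[[-33.0, 34.0, -4.0], [-4.1, -8.0, -5.9], 1] z0.24
[[-51.0, 76.0, -14.0], [-9.3, -14.7, -12.4], 1] z0.26
[[-49.0, 120.0, -28.0], [-15.4, -19.8, -19.5], 1] z0.28
[[-28.0, 160.0, -44.0], [-21.9, -22.9, -27.3], 1] z0.30
[[13.0, 192.0, -58.0], [-28.4, -23.9, -35.9], 1] z0.30
[[69.0, 210.0, -69.0], [-34.5, -23.0, -45.2], 1] z0.29
[[136.0, 210.0, -76.0], [-39.7, -20.1, -55.2], 1] z0.27
[[205.0, 190.0, -78.0], [-43.7, -15.7, -65.5], 1] z0.24
[[270.0, 152.0, -76.0], [-46.3, -10.3, -76.2], 1] z0.20
[[325.0, 98.0, -71.0], [-47.5, -4.2, -87.0], 1] z0.17
--
[[0.0, 0.0, 0.0], [0.0, 0.0, 0.0], 1] z0.17
[[0.0, 0.0, 0.0], [0.0, 0.0, 0.0], 1] z0.17
```

Emit:
{"op": "send_rows", "data": {
  "increments": [
    [[10, -10, 8], [4.4, -0.2, -8.2], 1],
    [[7, -18, 13], [8.9, -2.3, -16.3], 1],
    [[-9, -19, 16], [12.8, -6.2, -24.2], 1],
    [[-33, -11, 16], [15.8, -11.8, -31.9], 1],
    [[-61, 11, 12], [17.6, -18.7, -39.3], 1],
    [[-87, 44, 4], [18, -26.5, -46.5], 1],
    [[-106, 87, -6], [16.8, -34.7, -53.6], 1],
    [[-114, 135, -17], [14.2, -42.7, -60.8], 1],
    [[-109, 185, -28], [10.2, -50, -68.3], 1],
    [[-89, 231, -34], [5.2, -56.1, -76.3], 1]
  ]
}}

```text
clock: 2.1
position: [0.3039, -0.5289, 0.2109]
tool_rot: [2.938, 0.153, 1.042]
force: [-0.8, -0.6, -0.2]
grip_width: 0.0855
finger_force: 0.0
```

```bash
python3 rec.py; python3 fit.py | head -3; sed -i 's/path+\[path\[-1\]\]\*2/path/; s/for n in (20,)/for n in (12,)/; s/-\.3\*np.sin(np.pi\*a),0,\.45\*np.sin(np.pi\*a)/-.1*np.sin(np.pi*a),0,.1*np.sin(np.pi*a)/' a.py; python3 -c "from h import *;st()"; python3 a.py
```

```text
2.3950962838617683e-06 (-1, -1, -1, -1) [ 3.1440e-01  5.3080e-01  4.1890e-01  3.2800e-01  6.2831e+00  1.5707e+00
 -1.6000e-03 -2.3400e-02 -3.9000e-03 -3.5500e-02 -4.0000e-04 -1.0000e-04]
[(np.float64(2.3950962838617683e-06), (-1, -1, -1, -1)), (np.float64(2.3950962838617894e-06), (-1, -1, -1, -1)), (np.float64(2.395096283861815e-06), (-1, -1, -1, -1)), (np.float64(2.3950962838618204e-06), (-1, -1, -1, -1)), (np.float64(2.3950962838618475e-06), (-1, -1, -1, -1)), (np.float64(2.395096283861855e-06), (-1, -1, -1, -1))]
2.1 [ 1.13  0.42 -0.28  1.88  0.31  0.64  0.15] [ 0.3039 -0.5289  0.2109] [168.4   8.8  59.7] F [-0.8 -0.6 -0.2] M [ 0.24  0.09 -0.  ] g 0.0855 0.0
hover [ 0.71  0.43 -0.29  2.36  3.4   0.36 -1.54] 8.533371405189754e-07 [ 0.51729431 -0.25547364  0.1669195 ]
0.0860364417328587 12.208103644647334
--
[[-27.0, 1.0, -0.0], [1.1, -8.0, -6.0], 1] z0.22
[[-51.0, 15.0, -6.0], [0.6, -16.0, -12.2], 1] z0.23
[[-68.0, 40.0, -16.0], [-1.5, -23.4, -18.7], 1] z0.25
[[-73.0, 73.0, -29.0], [-5.1, -29.9, -25.6], 1] z0.26
[[-61.0, 111.0, -41.0], [-10.0, -35.0, -33.1], 1] z0.28
[[-31.0, 146.0, -51.0], [-15.7, -38.1, -41.2], 1] z0.29
[[16.0, 174.0, -55.0], [-21.9, -39.0, -50.1], 1] z0.30
[[77.0, 187.0, -52.0], [-27.8, -37.5, -59.6], 1] z0.29
[[148.0, 182.0, -44.0], [-33.1, -33.7, -69.6], 1] z0.27
[[221.0, 156.0, -30.0], [-37.0, -27.9, -79.9], 1] z0.24
--
[[53.0, 63.0, -16.0], [-8.8, 4.8, -6.8], 1] z0.20
[[117.0, 114.0, -43.0], [-16.9, 10.6, -13.8], 1] z0.17
```

Emit:
{"op": "send_rows", "data": {
  "increments": [
    [[-27, 1, 0], [1.1, -8, -6], 1],
    [[-51, 15, -6], [0.6, -16, -12.2], 1],
    [[-68, 40, -16], [-1.5, -23.4, -18.7], 1],
    [[-73, 73, -29], [-5.1, -29.9, -25.6], 1],
    [[-61, 111, -41], [-10, -35, -33.1], 1],
    [[-31, 146, -51], [-15.7, -38.1, -41.2], 1],
    [[-31, 146, -51], [-15.7, -38.1, -41.2], 1],
    [[16, 174, -55], [-21.9, -39, -50.1], 1],
    [[77, 187, -52], [-27.8, -37.5, -59.6], 1],
    [[77, 187, -52], [-27.8, -37.5, -59.6], 1]
  ]
}}

```text
clock: 3.1
position: [0.4981, -0.5378, 0.2873]
tool_rot: [3.091, 1.004, 2.066]
force: [-0.0, -1.3, 0.6]
grip_width: 0.0853
finger_force: 0.0
```

```bash
python3 rec.py; python3 fit.py | head -2; python3 -c "from h import *;st()"; python3 a.py
```

```text
2.4307022291913407e-06 (-1, -1, -1, -1) [ 3.2030e-01  5.2970e-01  4.2070e-01  3.2790e-01 -0.0000e+00  1.5708e+00
  0.0000e+00 -2.1300e-02 -0.0000e+00 -3.7500e-02  0.0000e+00 -4.0000e-04]
3.1 [ 0.62  0.42 -0.04  2.1   2.27  0.5  -1.03] [ 0.4981 -0.5378  0.2873] [177.1  57.5 118.4] F [-0.  -1.3  0.6] M [ 0.68  0.47 -0.01] g 0.0853 0.0
hover [ 0.71  0.43 -0.29  2.35  3.4   0.36 -1.54] 8.40982061954577e-07 [ 0.51729431 -0.25547364  0.1669195 ]
0.05192554329746991 6.244460210459213
--
[[-11.0, 20.0, -1.0], [-2.7, -2.0, -2.2], 1] z0.30
[[-20.0, 41.0, -3.0], [-5.5, -3.8, -4.3], 1] z0.31
[[-25.0, 63.0, -6.0], [-8.5, -5.2, -6.5], 1] z0.31
[[-23.0, 84.0, -12.0], [-11.7, -6.0, -8.8], 1] z0.32
[[-15.0, 105.0, -19.0], [-15.0, -6.1, -11.1], 1] z0.31
[[1.0, 124.0, -27.0], [-18.4, -5.4, -13.7], 1] z0.30
[[26.0, 140.0, -38.0], [-21.8, -3.8, -16.4], 1] z0.29
[[58.0, 153.0, -50.0], [-25.1, -1.4, -19.3], 1] z0.27
[[96.0, 162.0, -66.0], [-28.3, 1.8, -22.4], 1] z0.25
[[139.0, 165.0, -84.0], [-31.4, 5.6, -25.7], 1] z0.22
--
[[41.0, 28.0, -9.0], [-3.7, 4.2, -2.4], 1] z0.19
[[84.0, 53.0, -23.0], [-7.3, 8.7, -4.9], 1] z0.17
```

Emit:
{"op": "send_rows", "data": {
  "increments": [
    [[-11, 20, -1], [-2.7, -2, -2.2], 1],
    [[-20, 41, -3], [-5.5, -3.8, -4.3], 1],
    [[-25, 63, -6], [-8.5, -5.2, -6.5], 1],
    [[-23, 84, -12], [-11.7, -6, -8.8], 1],
    [[-15, 105, -19], [-15, -6.1, -11.1], 1],
    [[1, 124, -27], [-18.4, -5.4, -13.7], 1],
    [[26, 140, -38], [-21.8, -3.8, -16.4], 1],
    [[58, 153, -50], [-25.1, -1.4, -19.3], 1],
    [[58, 153, -50], [-25.1, -1.4, -19.3], 1]
  ]
}}

```text
clock: 4.0
position: [0.5901, -0.3979, 0.2677]
tool_rot: [-3.085, 1.023, 2.703]
force: [0.1, -0.7, 1.2]
grip_width: 0.0852
finger_force: 0.0
```

Run:
```python
from ik import *
st(); H=R.from_euler('z',180,degrees=True)
pg,Rg=grasp(43,.078,.007); Rg=Rg*H; u=np.array([np.cos(-.17),np.sin(-.17),0])
print("hover");rel(pg-.03*u+[0,0,.1],Rg)
print("grasp from hover (tool axes)",Rg.inv().apply(.03*u-[0,0,.1])*1000)
```

```text
4.0 [ 0.8   0.44 -0.35  2.18  2.92  0.5  -1.23] [ 0.5901 -0.3979  0.2677] [-176.7   58.6  154.8] F [ 0.1 -0.7  1.2] M [ 0.4   0.79 -0.05] g 0.0852 0.0
hover
shift [143.3, 94.4, -66.2] turn [-15.0, 15.3, -10.1]
grasp from hover (tool axes) [46.25945037  0.13598729 93.59511076]
```

Run:
```python
from ik import *
H=R.from_euler('z',180,degrees=True)
pg,Rg=grasp(43,.078,.007); Rg=Rg*H; u=np.array([np.cos(-.17),np.sin(-.17),0])
rel(pg-.04*u+[0,0,.15],Rg); rel(pg-.03*u+[0,0,.1],Rg)
```

```text
shift [105.7, 89.8, -100.2] turn [-15.0, 15.3, -10.1]
shift [143.3, 94.4, -66.2] turn [-15.0, 15.3, -10.1]
```

Emit:
{"op": "send_rows", "data": {
  "increments": [
    [[106, 90, -100], [-15, 15.3, -10.1], 1],
    [[106, 90, -100], [-15, 15.3, -10.1], 1],
    [[106, 90, -100], [-15, 15.3, -10.1], 1],
    [[106, 90, -100], [-15, 15.3, -10.1], 1],
    [[106, 90, -100], [-15, 15.3, -10.1], 1],
    [[143, 94, -66], [-15, 15.3, -10.1], 1],
    [[143, 94, -66], [-15, 15.3, -10.1], 1],
    [[143, 94, -66], [-15, 15.3, -10.1], 1]
  ]
}}

```text
clock: 4.8
position: [0.5193, -0.2572, 0.1774]
tool_rot: [-3.14, 0.752, 2.966]
force: [0.1, 0.4, 0.1]
grip_width: 0.0858
finger_force: 0.0
```

Run:
```python
from ik import *
import cv2
st(); H=R.from_euler('z',180,degrees=True)
pg,Rg=grasp(43,.078,.007); Rg=Rg*H
rel(pg,Rg)
t=[]
for n,(x,y) in(("top",(326,130)),("side",(253,100))):
    i=grab_frame(n);t.append(cv2.resize(i[y:y+90,x:x+80],(400,450),interpolation=cv2.INTER_CUBIC))
cv2.imwrite("pics/hov.png",np.hstack(t))
```

```text
4.8 [ 0.78  0.42 -0.38  2.34  3.33  0.32 -1.46] [ 0.5193 -0.2572  0.1774] [-179.9   43.1  169.9] F [0.1 0.4 0.1] M [0.16 0.69 0.09] g 0.0858 0.0
shift [48.3, 1.7, 92.4] turn [-0.2, 0.1, -0.0]
```

View pics/hov.png

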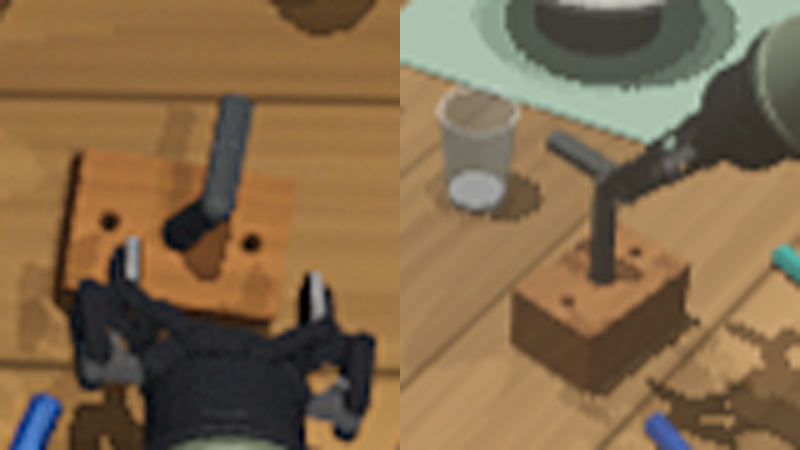

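The picture shows the open fingers on either side of the dark key's elbow (about (210,210) in the left half), so I descend and close.

Emit:
{"op": "send_rows", "data": {
  "increments": [
    [[20, 1, 38], [0, 0, 0], 1],
    [[35, 1, 66], [0, 0, 0], 1],
    [[44, 1, 84], [0, 0, 0], 1],
    [[48, 1, 92], [0, 0, 0], 1],
    [[48, 1, 92], [0, 0, 0], 1],
    [[48, 1, 92], [0, 0, 0], -1],
    [[48, 1, 92], [0, 0, 0], -1],
    [[48, 1, 92], [0, 0, 0], -1],
    [[48, 1, 92], [0, 0, 0], -1],
    [[48, 1, 92], [0, 0, 0], -1]
  ],
  "newtons": 60
}}

```text
clock: 5.9
position: [0.547, -0.2622, 0.0793]
tool_rot: [-3.138, 0.755, 2.967]
force: [-0.8, 6.5, 7.9]
grip_width: 0.0152
finger_force: 59.2
```

Run:
```python
from ik import *
st(); H=R.from_euler('z',180,degrees=True)
pg,Rg=grasp(43,.078,.007); Rg=Rg*H
rel(pg,Rg)
```

```text
5.9 [ 0.66  0.68 -0.27  2.32  3.25  0.56 -1.35] [ 0.547  -0.2622  0.0793] [-179.8   43.3  170. ] F [-0.8  6.5  7.9] M [ 1.21 -0.15  0.86] g 0.0152 59.19718246476435
shift [2.0, 1.6, 1.5] turn [-0.2, 0.3, -0.0]
```

```bash
cat > a.py <<'E'
from ik import *
o=observe();p0,R0=pose(o);q0=o["qpos"];H=R.from_euler('z',180,degrees=True)
pf,_=fk(q0,s,v);print("fk err",pf-p0)
print("60 up",R0.inv().apply([.0018,0,.06])*1000,"150 up",R0.inv().apply([.0018,0,.15])*1000)
q=q0
for up in(.06,.1,.15,.2):
    q,e=ik(p0+[0,0,up],R0,q,1e-2,.02);print(up,q.round(2),e)
for phi in (240,225):
  for k in range(4):
    pe,Re=endpose(43,phi,.078,.007,up=.06)
    qe,e=ik(pe,Re*H,np.array([[-.15,.82,-.46,1.59,.64,1.61,1.77],[0,.89,-.56,1.44,.4,1.7,1.42],q,[.3,.8,-.9,1.6,1.,1.6,1]][k]),1e-2,.08);print(phi,pe,qe.round(2),round(e,4))
E
python3 a.py
```

```text
fk err [ 9.69017593e-06  1.67874716e-06 -2.24724013e-06]
60 up [-42.40899279   0.14651763 -42.4817121 ] 150 up [-104.08614256   -0.11038069 -108.02454695]
0.06 [ 0.7   0.53 -0.31  2.3   3.27  0.4  -1.4 ] 3.430349152258535e-05
0.1 [ 0.74  0.44 -0.36  2.28  3.3   0.29 -1.44] 3.956908054290742e-05
0.15 [ 0.7   0.33 -0.3   2.25  3.67  0.18 -1.85] 0.0012817353419290415
0.2 [ 0.5   0.22 -0.07  2.23  4.28  0.18 -2.5 ] 0.027059647417059005
240 [0.52155582 0.01112507 0.18806839] [-0.13  0.79 -0.45  1.56  0.64  1.65  1.82] 0.0
240 [0.52155582 0.01112507 0.18806839] [-0.04  0.82 -0.6   1.55  0.71  1.72  1.76] 0.0
240 [0.52155582 0.01112507 0.18806839] [-1.31  0.98  1.25  2.35  4.33  0.24 -1.91] 0.8064
240 [0.52155582 0.01112507 0.18806839] [ 0.1   0.91 -0.88  1.54  0.83  1.85  1.64] 0.0001
225 [0.50436539 0.02430069 0.18806839] [-0.11  0.81 -0.43  1.49  0.49  1.71  1.68] 0.0
225 [0.50436539 0.02430069 0.18806839] [-0.02  0.85 -0.58  1.48  0.56  1.76  1.61] 0.0
225 [0.50436539 0.02430069 0.18806839] [-1.25  0.85  1.17  2.35  4.33  0.24 -2.15] 0.8203
225 [0.50436539 0.02430069 0.18806839] [ 0.1   0.91 -0.8   1.47  0.66  1.85  1.5 ] 0.0001
```

Emit:
{"op": "send_rows", "data": {
  "increments": [
    [[-4, 0, -4], [0, 0, 0], -1],
    [[-10, 0, -11], [0, 0, 0], -1],
    [[-21, 0, -22], [0, 0, 0], -1],
    [[-32, 0, -33], [0, 0, 0], -1],
    [[-42, 0, -43], [0, 0, 0], -1]
  ],
  "newtons": 90
}}

```text
clock: 6.4
position: [0.5477, -0.2625, 0.14]
tool_rot: [-3.137, 0.754, 2.966]
force: [0.7, -0.5, -3.9]
grip_width: 0.0141
finger_force: 88.4
```

Run:
```python
from ik import *
st()
```

```text
6.4 [ 0.69  0.53 -0.31  2.3   3.28  0.4  -1.41] [ 0.5477 -0.2625  0.14  ] [-179.8   43.2  170. ] F [ 0.7 -0.5 -3.9] M [0.27 1.26 0.04] g 0.0141 88.3650180366385
```

```bash
cat > a.py <<'E'
from ik import *
H=R.from_euler('z',180,degrees=True)
o=observe();q0=o["qpos"];p0,R0=pose(o)
pg,Rg=grasp(43,.078,.007);Rg=Rg*H
# key points in tool frame
KP=[Rg.inv().apply(KO+KR.apply(x)-pg) for x in([0,0,0],[.058,0,0],[0,0,-.15])]
q1,e=ik(p0+[-.02,0,.04],R0,q0,1e-2,.03)
pe,Re=endpose(43,240,.078,.007,up=.07);qe,e=ik(pe,Re*H,np.array([-.13,.79,-.45,1.56,.64,1.65,1.82]),1e-2,.08)
print(q1.round(2),qe.round(2),e)
for bump in(0,-.25):
  t=np.linspace(0,1,23)[1:]
  path=[q1+(qe-q1)*a+np.array([0,bump*np.sin(np.pi*a),0,0,0,0,0]) for a in t]
  P_=[fk(q,s,v) for q in [q1]+path]
  print(bump,"minz",min(min((p+r.apply(k))[2] for k in KP) for p,r in P_),"steps",max(np.linalg.norm(a[0]-b[0]) for a,b in zip(P_,P_[1:])),max(np.degrees((a[1].inv()*b[1]).magnitude()) for a,b in zip(P_,P_[1:])))
  for p,r in P_[::3]: print(p.round(2),[ (p+r.apply(k)).round(2).tolist() for k in KP])
rows([q1]+path,p0,R0)
E
python3 a.py
```

```text
[ 0.78  0.42 -0.38  2.32  3.33  0.3  -1.46] [-0.13  0.77 -0.45  1.55  0.64  1.67  1.83] 1.4575890754933134e-06
0 minz 0.11316622048691556 steps 0.05264642379536927 11.848774214093707
[ 0.53 -0.26  0.18] [[0.53, -0.26, 0.26], [0.58, -0.27, 0.26], [0.52, -0.26, 0.11]]
[ 0.63 -0.27  0.23] [[0.62, -0.25, 0.31], [0.67, -0.26, 0.32], [0.64, -0.29, 0.17]]
[ 0.7  -0.29  0.28] [[0.68, -0.25, 0.35], [0.74, -0.25, 0.36], [0.71, -0.32, 0.22]]
[ 0.73 -0.3   0.29] [[0.72, -0.24, 0.35], [0.78, -0.25, 0.37], [0.73, -0.34, 0.24]]
[ 0.73 -0.28  0.28] [[0.74, -0.22, 0.33], [0.79, -0.23, 0.33], [0.71, -0.33, 0.24]]
[ 0.69 -0.24  0.25] [[0.72, -0.17, 0.29], [0.77, -0.18, 0.27], [0.66, -0.29, 0.23]]
[ 0.63 -0.15  0.22] [[0.67, -0.08, 0.24], [0.71, -0.1, 0.19], [0.59, -0.2, 0.21]]
[ 0.55 -0.03  0.2 ] [[0.59, 0.04, 0.2], [0.6, 0.03, 0.15], [0.51, -0.09, 0.2]]
-0.25 minz 0.11316622048691556 steps 0.057919075539135466 13.60182755548031
[ 0.53 -0.26  0.18] [[0.53, -0.26, 0.26], [0.58, -0.27, 0.26], [0.52, -0.26, 0.11]]
[ 0.64 -0.28  0.3 ] [[0.61, -0.25, 0.38], [0.67, -0.26, 0.39], [0.65, -0.29, 0.24]]
[ 0.7  -
[... 1004 characters left out ...]
.6, -26.2], 1] z0.48
--
[[-5.0, -3.0, -1.0], [2.7, 2.9, -3.4], 1] z0.49
[[-4.0, 1.0, -4.0], [4.4, 6.7, -7.1], 1] z0.49
[[2.0, 10.0, -9.0], [5.1, 11.4, -11.2], 1] z0.48
[[14.0, 27.0, -16.0], [4.5, 16.8, -15.9], 1] z0.46
[[29.0, 49.0, -27.0], [2.7, 22.6, -21.0], 1] z0.43
[[47.0, 77.0, -41.0], [-0.5, 28.7, -26.7], 1] z0.40
[[67.0, 108.0, -61.0], [-4.9, 34.8, -33.0], 1] z0.37
[[89.0, 143.0, -85.0], [-10.6, 40.8, -39.8], 1] z0.34
[[110.0, 180.0, -115.0], [-17.5, 46.5, -46.9], 1] z0.30
[[129.0, 216.0, -151.0], [-25.6, 51.8, -54.4], 1] z0.27
--
[[-6.0, 55.0, -10.0], [-6.6, 3.3, -10.3], 1] z0.24
[[-9.0, 111.0, -25.0], [-13.6, 6.0, -21.2], 1] z0.22
[[-9.0, 165.0, -45.0], [-21.0, 8.1, -32.4], 1] z0.20
```

Emit:
{"op": "send_rows", "data": {
  "increments": [
    [[-13, -4, -43], [0, 0, 0], -1],
    [[-70, -2, -43], [2.1, -6, -4.2], -1],
    [[-126, 0, -48], [4.9, -11.7, -8.1], -1],
    [[-178, 1, -57], [8.4, -16.7, -11.8], -1],
    [[-225, 2, -70], [12.4, -21, -15], -1],
    [[-266, 3, -84], [16.9, -24.3, -17.9], -1],
    [[-300, 3, -99], [21.6, -26.6, -20.4], -1],
    [[-328, 2, -113], [26.5, -27.6, -22.5], -1],
    [[-347, 2, -124], [31.2, -27.3, -24.4], -1],
    [[-359, 2, -132], [35.7, -25.6, -26.2], -1]
  ]
}}

```text
clock: 7.4
position: [0.7168, -0.2894, 0.4824]
tool_rot: [-1.824, 0.831, -2.411]
force: [0.2, -1.1, -3.2]
grip_width: 0.0146
finger_force: 89.8
```

```bash
sed -i 's/^q1,e=.*/q1=q0/; s/np.linspace(0,1,23)/np.linspace(0,1,15)/; s/for bump in(0,-.25)/for bump in(-.1,)/; s/rows(\[q1\]+path/rows(path/' a.py; python3 -c "from h import *;st()"; python3 a.py
```

```text
7.4 [-0.07  0.31  0.18  2.03  2.28  0.73 -0.3 ] [ 0.7168 -0.2894  0.4824] [-104.5   47.6 -138.2] F [ 0.2 -1.1 -3.2] M [ 1.03  1.39 -0.07] g 0.0146 89.77280499891094
[-0.07  0.31  0.18  2.03  2.28  0.73 -0.3 ] [-0.13  0.77 -0.45  1.55  0.64  1.67  1.83] 1.4575890754933134e-06
-0.1 minz 0.14500000303921917 steps 0.05872377121272467 14.532625697450676
[ 0.72 -0.29  0.48] [[0.7, -0.23, 0.53], [0.75, -0.23, 0.56], [0.73, -0.34, 0.44]]
[ 0.72 -0.27  0.5 ] [[0.72, -0.2, 0.54], [0.77, -0.21, 0.56], [0.72, -0.33, 0.46]]
[ 0.71 -0.24  0.45] [[0.72, -0.17, 0.49], [0.78, -0.18, 0.49], [0.68, -0.29, 0.42]]
[ 0.66 -0.17  0.36] [[0.7, -0.1, 0.38], [0.75, -0.12, 0.36], [0.63, -0.23, 0.34]]
[ 0.59 -0.07  0.25] [[0.63, -0.0, 0.26], [0.66, -0.01, 0.21], [0.55, -0.12, 0.25]]
--
[[-13.0, -2.0, -0.0], [3.0, 1.2, -3.1], 1] z0.49
[[-20.0, -1.0, -3.0], [5.5, 3.5, -6.3], 1] z0.50
[[-22.0, 4.0, -8.0], [7.2, 6.8, -9.8], 1] z0.50
[[-18.0, 14.0, -14.0], [8.0, 11.0, -13.7], 1] z0.49
[[-9.0, 29.0, -23.0], [7.7, 15.9, -18.0], 1] z0.47
[[5.0, 50.0, -34.0], [6.2, 21.5, -22.9], 1] z0.45
[[22.0, 76.0, -49.0], [3.3, 27.4, -28.3], 1] z0.42
[[43.0, 107.0, -67.0], [-0.9, 33.5, -34.3], 1] z0.39
[[67.0, 142.0, -90.0], [-6.6, 39.7, -40.8], 1] z0.36
[[91.0, 178.0, -119.0], [-13.7, 45.6, -47.7], 1] z0.32
--
[[1.0, 55.0, -10.0], [-6.6, 3.7, -9.8], 1] z0.28
[[5.0, 111.0, -25.0], [-14.0, 6.7, -20.4], 1] z0.25
[[12.0, 166.0, -45.0], [-22.0, 8.9, -31.5], 1] z0.22
[[22.0, 217.0, -71.0], [-30.7, 10.2, -43.1], 1] z0.20
```

Emit:
{"op": "send_rows", "data": {
  "increments": [
    [[-13, -2, 0], [3, 1.2, -3.1], -1],
    [[-20, -1, -3], [5.5, 3.5, -6.3], -1],
    [[-22, 4, -8], [7.2, 6.8, -9.8], -1],
    [[-18, 14, -14], [8, 11, -13.7], -1],
    [[-9, 29, -23], [7.7, 15.9, -18], -1],
    [[5, 50, -34], [6.2, 21.5, -22.9], -1],
    [[22, 76, -49], [3.3, 27.4, -28.3], -1],
    [[43, 107, -67], [-0.9, 33.5, -34.3], -1],
    [[67, 142, -90], [-6.6, 39.7, -40.8], -1],
    [[91, 178, -119], [-13.7, 45.6, -47.7], -1]
  ]
}}

```text
clock: 8.4
position: [0.6432, -0.1412, 0.3182]
tool_rot: [-2.162, -0.191, -2.776]
force: [-0.1, 0.1, -2.9]
grip_width: 0.0144
finger_force: 89.6
```

```bash
cat > b.py <<'E'
from ik import *
H=R.from_euler('z',180,degrees=True)
st();pe,Re=endpose(43,240,.078,.007,up=.07);rel(pe,Re*H)
E
python3 b.py
```

```text
8.4 [-0.4   0.54  0.13  1.76  1.03  1.2   1.16] [ 0.6432 -0.1412  0.3182] [-123.9  -11.  -159.1] F [-0.1  0.1 -2.9] M [1.39 0.41 0.1 ] g 0.0144 89.55567239880111
shift [35.3, 210.8, -82.2] turn [-33.8, 12.6, -46.9]
```

Emit:
{"op": "send_rows", "data": {
  "increments": [
    [[35, 211, -82], [-33.8, 12.6, -46.9], -1],
    [[35, 211, -82], [-33.8, 12.6, -46.9], -1],
    [[35, 211, -82], [-33.8, 12.6, -46.9], -1],
    [[35, 211, -82], [-33.8, 12.6, -46.9], -1],
    [[35, 211, -82], [-33.8, 12.6, -46.9], -1],
    [[35, 211, -82], [-33.8, 12.6, -46.9], -1],
    [[35, 211, -82], [-33.8, 12.6, -46.9], -1],
    [[35, 211, -82], [-33.8, 12.6, -46.9], -1],
    [[35, 211, -82], [-33.8, 12.6, -46.9], -1],
    [[35, 211, -82], [-33.8, 12.6, -46.9], -1]
  ]
}}

```text
clock: 9.4
position: [0.523, 0.0098, 0.198]
tool_rot: [-3.123, -0.789, -2.103]
force: [-0.3, 0.3, -3.1]
grip_width: 0.0147
finger_force: 89.4
```

```bash
python3 b.py
python3 - <<'E'
from h import *
import cv2
t=[]
for n,(x,y) in(("top",(200,135)),("side",(190,145))):
    i=grab_frame(n);cv2.imwrite(f"pics/{n}1.png",i);k=cv2.resize(i[y:y+75,x:x+80],None,fx=5,fy=5,interpolation=cv2.INTER_CUBIC)
    k=cv2.convertScaleAbs(k,alpha=1.4,beta=15)
    for g in range(0,80,10): cv2.putText(k,str(x+g),(int((g+.5)*5),8),0,.3,(0,0,255))
    for g in range(10,75,10): cv2.putText(k,str(y+g),(0,int((g+.5)*5)+3),0,.3,(0,0,255))
    t.append(k)
cv2.imwrite("pics/ins.png",np.hstack(t))
E
```

```text
9.4 [-0.32  0.74 -0.14  1.56  0.51  1.56  1.95] [0.523  0.0098 0.198 ] [-178.9  -45.2 -120.5] F [-0.3  0.3 -3.1] M [ 1.1  -0.59 -0.05] g 0.0147 89.37684269913007
shift [-0.2, 1.9, -0.4] turn [-0.3, 0.0, -0.4]
```

View pics/ins.png

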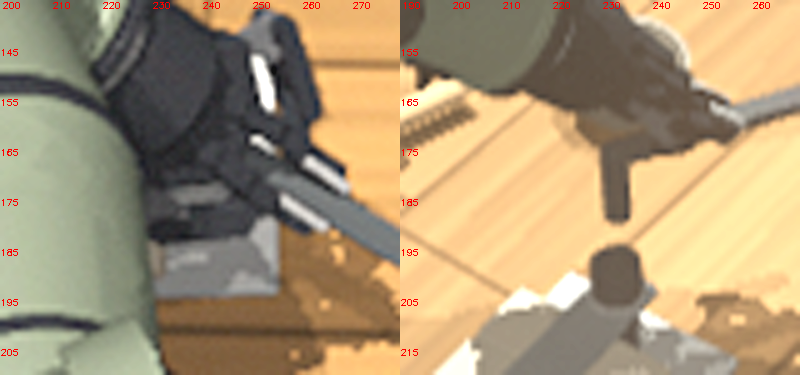

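```bash
cat > c.py <<'E'
from ik import *
H=R.from_euler('z',180,degrees=True)
GP=(np.array([.5470,-.2622,.0793]),R.from_euler('xyz',[-3.138,.755,2.967])) # actual grasp pose
GR=GP[1].inv()*KR; GO=GP[1].inv().apply(KO-GP[0])
print("key yaw,lean rel tool:",GR.as_euler('xyz',degrees=True).round(1), "GO",GO.round(4))
o=observe();p,r=pose(o)
def kp(x): return p+r.apply(GO+GR.apply(x))
for nm,x in(("orig",[0,0,0]),("stip",[.058,0,0]),("smid",[.03,0,0]),("l90",[0,0,-.09]),("l150",[0,0,-.15])):
    print(nm,kp(x).round(4),"top",proj("top",kp(x)).round(1),"side",proj("side",kp(x)).round(1))
print("sock proj",proj("top",[*SC,.101]),proj("side",[*SC,.101]))
K=r*GR;print("key x dir",K.apply([1,0,0]).round(3),"long dir",K.apply([0,0,-1]).round(3))
E
python3 c.py
python3 - <<'E'
import cv2,numpy as np
i=cv2.imread("pics/side1.png").astype(int).sum(2)
for y in (176,180,184,186,187,188,189,190): print(y,i[y,226:241])
t=cv2.imread("pics/top1.png").astype(int)
for x in(262,268,274,280,286,292): print(x,[ (y,t[y,x].sum()) for y in range(172,202)])
E
```

```text
key yaw,lean rel tool: [-179.2  -45.   179.4] GO [-0.0533  0.001  -0.0607]
orig [0.562  0.0805 0.203 ] top [238.  159.3] side [232.5 175.7]
stip [0.5621 0.0801 0.145 ] top [239.6 162.4] side [233.3 188.2]
smid [0.5621 0.0803 0.173 ] top [238.8 160.9] side [232.9 182.3]
l90 [0.5168 0.0026 0.2034] top [268.2 177.6] side [258.4 168.1]
l150 [ 0.4867 -0.0492  0.2037] top [288.5 189.8] side [275.1 163.2]
sock proj [239.47987161 164.18016551] [233.07646772 197.57904212]
key x dir [ 0.002 -0.006 -1.   ] long dir [-0.502 -0.865  0.004]
176 [414 407 397 347 193 164 176 172 170 166 160 154 180 178 290]
180 [400 396 408 430 224 160 166 170 163 203 425 432 429 426 424]
184 [420 422 421 430 295 177 166 170 167 144 389 428 430 434 437]
186 [417 415 423 436 322 184 162 165 166 149 357 435 439 432 425]
187 [417 420 425 435 356 193 159 166 165 148 362 437 434 424 421]
188 [420 426 425 430 379 196 149 157 154 138 401 433 427 419 381]
189 [424 426 424 426 400 355 257 243 241 347 433 427 414 375 331]
190 [426 424 420 420 424 434 394 394 391 436 427 413 370 334 398]
262 [(172, np.int64(232)), (173, np.int
[... 3250 characters left out ...]
.int64(370)), (201, np.int64(275))]
292 [(172, np.int64(394)), (173, np.int64(401)), (174, np.int64(381)), (175, np.int64(364)), (176, np.int64(363)), (177, np.int64(368)), (178, np.int64(372)), (179, np.int64(376)), (180, np.int64(378)), (181, np.int64(387)), (182, np.int64(388)), (183, np.int64(384)), (184, np.int64(375)), (185, np.int64(376)), (186, np.int64(378)), (187, np.int64(378)), (188, np.int64(386)), (189, np.int64(378)), (190, np.int64(372)), (191, np.int64(372)), (192, np.int64(375)), (193, np.int64(372)), (194, np.int64(382)), (195, np.int64(384)), (196, np.int64(394)), (197, np.int64(400)), (198, np.int64(393)), (199, np.int64(390)), (200, np.int64(366)), (201, np.int64(289))]
```

Run:
```python
import cv2,numpy as np
np.set_printoptions(linewidth=200)
i=cv2.imread("pics/top0.png").astype(int).sum(2);print("top cols 230..250");
for y in range(156,176): print(y,i[y,230:251])
i=cv2.imread("pics/side0.png").astype(int).sum(2);print("side cols 224..242")
for y in range(188,212): print(y,i[y,224:243])
```

```text
top cols 230..250
156 [580 403 156 301 537 611 595 591 593 596 595 595 592 593 594 591 593 591 589 590 590]
157 [589 411 156 296 546 623 612 614 616 587 589 616 613 608 606 606 603 599 594 593 591]
158 [531 352 163 261 454 548 532 507 497 452 453 506 525 534 525 512 507 553 594 592 590]
159 [493 450 434 455 488 449 331 240 207 228 207 220 289 329 425 486 474 474 553 598 593]
160 [518 530 537 552 513 373 231 231 245 228 177 196 234 240 387 531 549 447 518 601 593]
161 [522 519 530 494 351 231 202 169 176 151  96 148 222 236 258 526 587 451 521 600 591]
162 [516 522 537 434 210 241 182  39  55  59  50  59 160 219 211 445 515 417 523 602 588]
163 [518 523 516 394 219 227 151  56  68  72  77  56  71 167 215 232 468 459 518 609 593]
164 [514 522 482 346 225 184  84  52 125 192 203 172  99 167 237 163 392 433 541 621 603]
165 [508 520 524 416 209 198 112  45 167 276 295 252 145 194 254 177 190 323 456 503 567]
166 [506 511 559 478 236 225 166  68 160 268 296 246 175 210 266 180 228 295 256 295 438]
167 [508 511 552 487 274 231 222 144  99 167 189 163 192 232 238 136 265 298 240 321 339]
16
[... 2004 characters left out ...]
170 173 172 175 170 159 262 310 279 329 411]
204 [553 511 492 481 363 194 163 172 166 168 170 173 163 203 294 299 285 367 421]
205 [508 490 487 506 411 373 242 163 155 157 156 158 199 277 269 253 367 423 429]
206 [487 487 488 494 468 429 434 327 365 374 373 357 284 269 232 347 420 428 424]
207 [486 488 486 489 491 451 474 405 395 394 418 438 356 275 482 539 468 422 409]
208 [483 485 483 483 485 487 464 451 424 426 449 416 310 271 584 597 548 533 428]
209 [479 483 481 481 483 486 488 486 492 499 458 326 190 236 492 584 587 592 531]
210 [483 480 482 482 483 485 485 487 490 456 335 203 158 227 365 494 502 498 580]
211 [480 482 481 481 480 482 488 494 455 333 206 167 162 202 337 337 365 363 488]
```

```bash
cat >> ik.py <<'E'
import json
H=R.from_euler('z',180,degrees=True)
S0=np.array([.562,.083,.101])
def setcmd(p,r): json.dump([list(map(float,p)),r.as_quat().tolist()],open("cmd.json","w"))
def getcmd(): a,b=json.load(open("cmd.json"));return np.array(a),R.from_quat(b)
def adv(sh,tw):
    p,r=getcmd();setcmd(p+r.apply(np.array(sh)/1000),r*R.from_rotvec(tw,degrees=True))
def inc(p,r):
    p0,r0=getcmd();print([(r0.inv().apply(p-p0)*1000).round(1).tolist(),(r0.inv()*r).as_rotvec(degrees=True).round(2).tolist(),-1])
def about(deg,d=(0,0,0),c=S0):
    p,r=getcmd();Q=R.from_euler('z',deg,degrees=True);return c+Q.apply(p-c)+np.array(d),Q*r
E
python3 - <<'E'
from ik import *
o=observe();setcmd(*pose(o))
for d in((0,.003,0),(0,.003,-.02),(0,.003,-.038)): inc(*about(0,d))
E
```

```text
[[-1.8, 1.5, -1.9], [0.0, 0.0, 0.0], -1]
[[-16.0, 1.7, 12.2], [0.0, 0.0, 0.0], -1]
[[-28.8, 1.9, 24.9], [0.0, 0.0, 0.0], -1]
```

Emit:
{"op": "send_rows", "data": {
  "increments": [
    [[-1.8, 1.5, -1.9], [0, 0, 0], -1],
    [[-9, 1.6, 5], [0, 0, 0], -1],
    [[-16, 1.7, 12], [0, 0, 0], -1],
    [[-23, 1.8, 19], [0, 0, 0], -1],
    [[-28.8, 1.9, 24.9], [0, 0, 0], -1],
    [[-28.8, 1.9, 24.9], [0, 0, 0], -1]
  ],
  "newtons": 110
}}

```text
clock: 10.1
position: [0.5226, 0.0122, 0.1583]
tool_rot: [-3.13, -0.792, -2.099]
force: [0.6, -0.8, -3.7]
grip_width: 0.0137
finger_force: 111.0
```

```bash
python3 - <<'E'
from ik import *
adv([-28.8,1.9,24.9],[0,0,0]); st(); p,r=getcmd(); print(p)
for d in(-.002,-.004,-.006,-.008,-.01): inc(*about(0,(0,0,d)))
E
python3 c.py
```

```text
10.1 [-0.32  0.8  -0.14  1.58  0.52  1.5   1.92] [0.5226 0.0122 0.1583] [-179.3  -45.4 -120.3] F [ 0.6 -0.8 -3.7] M [ 1.03 -0.59  0.02] g 0.0137 110.96865052377552
[0.52304907 0.01292873 0.16009997]
[[-1.4, 0.0, 1.4], [0.0, 0.0, 0.0], -1]
[[-2.8, 0.0, 2.8], [0.0, 0.0, 0.0], -1]
[[-4.3, 0.1, 4.2], [0.0, 0.0, 0.0], -1]
[[-5.7, 0.1, 5.6], [0.0, 0.0, 0.0], -1]
[[-7.1, 0.1, 7.0], [0.0, 0.0, 0.0], -1]
key yaw,lean rel tool: [-179.2  -45.   179.4] GO [-0.0533  0.001  -0.0607]
orig [0.5617 0.0827 0.163 ] top [238.2 161.6] side [232.7 184.9]
stip [0.5616 0.0823 0.105 ] top [239.6 164.5] side [233.5 196.9]
smid [0.5616 0.0825 0.133 ] top [238.9 163.1] side [233.1 191.2]
l90 [0.5164 0.0049 0.1636] top [267.4 179.3] side [258.  177.3]
l150 [ 0.4863 -0.047   0.164 ] top [287.  191.2] side [274.4 172.3]
sock proj [239.47987161 164.18016551] [233.07646772 197.57904212]
key x dir [-0.002 -0.007 -1.   ] long dir [-0.503 -0.864  0.007]
```

Emit:
{"op": "send_rows", "data": {
  "increments": [
    [[-1.4, 0, 1.4], [0, 0, 0], -1],
    [[-2.8, 0, 2.8], [0, 0, 0], -1],
    [[-4.3, 0, 4.2], [0, 0, 0], -1],
    [[-4.3, 0, 4.2], [0, 0, 0], -1]
  ]
}}

```text
clock: 10.5
position: [0.5232, 0.0123, 0.1537]
tool_rot: [-3.127, -0.79, -2.101]
force: [0.4, -0.6, -1.1]
grip_width: 0.0138
finger_force: 111.4
```

```bash
python3 - <<'E'
from ik import *
adv([-4.3,0,4.2],[0,0,0]); st(); p,r=getcmd(); print(p)
E
python3 c.py | grep -E "stip|dir"
```

```text
10.5 [-0.32  0.8  -0.14  1.58  0.52  1.5   1.92] [0.5232 0.0123 0.1537] [-179.2  -45.3 -120.4] F [ 0.4 -0.6 -1.1] M [ 0.85 -0.5   0.01] g 0.0138 111.37955802129454
[0.5231359  0.01293513 0.15408978]
stip [0.5623 0.0824 0.1006] top [239.7 164.5] side [233.4 197.7]
key x dir [-0.    -0.006 -1.   ] long dir [-0.503 -0.864  0.006]
```

Emit:
{"op": "send_rows", "data": {
  "increments": [
    [[-0.7, 0, 0.7], [0, 0, 0], -1],
    [[-1.4, 0, 1.4], [0, 0, 0], -1],
    [[-1.4, 0, 1.4], [0, 0, 0], -1]
  ]
}}

```text
clock: 10.8
position: [0.5232, 0.0119, 0.1522]
tool_rot: [-3.127, -0.791, -2.101]
force: [-1.1, -3.3, 5.2]
grip_width: 0.0139
finger_force: 112.4
```

```bash
python3 - <<'E'
from ik import *
adv([-1.4,0,1.4],[0,0,0]); st()
for k in range(1,11): inc(*about(-3*k,(0,0,-.001)))
E
python3 c.py | grep -E "stip|dir"
```

```text
10.8 [-0.32  0.8  -0.14  1.58  0.52  1.49  1.92] [0.5232 0.0119 0.1522] [-179.2  -45.3 -120.4] F [-1.1 -3.3  5.2] M [-0.19  0.18 -0.  ] g 0.0139 112.35366316745058
[[-0.7, 4.2, 0.6], [-2.13, 0.04, 2.11], -1]
[[-0.9, 8.4, 0.4], [-4.26, 0.07, 4.23], -1]
[[-1.2, 12.6, 0.0], [-6.39, 0.11, 6.34], -1]
[[-1.7, 16.7, -0.5], [-8.52, 0.14, 8.45], -1]
[[-2.3, 20.8, -1.2], [-10.64, 0.18, 10.57], -1]
[[-3.0, 24.8, -2.1], [-12.77, 0.22, 12.68], -1]
[[-4.0, 28.8, -3.1], [-14.9, 0.25, 14.79], -1]
[[-5.0, 32.7, -4.2], [-17.03, 0.29, 16.91], -1]
[[-6.2, 36.5, -5.5], [-19.16, 0.32, 19.02], -1]
[[-7.6, 40.2, -6.9], [-21.29, 0.36, 21.13], -1]
stip [0.5623 0.082  0.0989] top [239.9 164.6] side [233.5 197.9]
key x dir [-0.    -0.007 -1.   ] long dir [-0.503 -0.864  0.006]
```

Emit:
{"op": "send_rows", "data": {
  "increments": [
    [[-0.7, 4.2, 0.6], [-2.13, 0.04, 2.11], -1],
    [[-0.9, 8.4, 0.4], [-4.26, 0.07, 4.23], -1],
    [[-1.2, 12.6, 0], [-6.39, 0.11, 6.34], -1],
    [[-1.7, 16.7, -0.5], [-8.52, 0.14, 8.45], -1],
    [[-2.3, 20.8, -1.2], [-10.64, 0.18, 10.57], -1]
  ]
}}

```text
clock: 11.3
position: [0.5068, 0.0253, 0.1506]
tool_rot: [-3.126, -0.789, -2.365]
force: [3.1, 0.7, -1.7]
grip_width: 0.0136
finger_force: 111.8
```

```bash
cat > n.py <<'E'
import sys
from ik import *
a=eval(sys.argv[1])
if a: adv(*a)
st();print("cmd z",getcmd()[0])
dz=float(sys.argv[2]); n=int(sys.argv[3]); st_=float(sys.argv[4])
for k in range(1,n+1): inc(*about(st_*k,(0,0,dz/1000*(k/n))))
E
python3 n.py "([-2.3,20.8,-1.2],[-10.64,.18,10.57])" -1 5 -3
python3 c.py | grep -E "stip|dir"
```

```text
11.3 [-0.29  0.84 -0.12  1.5   0.36  1.57  1.8 ] [0.5068 0.0253 0.1506] [-179.1  -45.2 -135.5] F [ 3.1  0.7 -1.7] M [ 0.88 -1.42  0.14] g 0.0136 111.82894605134987
cmd z [0.50632545 0.02537216 0.15107325]
[[-0.1, 4.2, 0.1], [-2.13, 0.04, 2.11], -1]
[[-0.4, 8.4, -0.0], [-4.26, 0.07, 4.23], -1]
[[-0.9, 12.6, -0.3], [-6.39, 0.11, 6.34], -1]
[[-1.5, 16.7, -0.7], [-8.52, 0.15, 8.45], -1]
[[-2.3, 20.8, -1.2], [-10.64, 0.18, 10.57], -1]
stip [0.5628 0.0829 0.0975] top [239.6 164.4] side [233.2 198.3]
key x dir [-0.001 -0.006 -1.   ] long dir [-0.711 -0.704  0.005]
```

```bash
python3 n.py "0" -4 4 0
```

```text
11.3 [-0.29  0.84 -0.12  1.5   0.36  1.57  1.8 ] [0.5068 0.0253 0.1506] [-179.1  -45.2 -135.5] F [ 3.1  0.7 -1.7] M [ 0.88 -1.42  0.14] g 0.0136 111.82894605134987
cmd z [0.50632545 0.02537216 0.15107325]
[[-0.7, 0.0, 0.7], [0.0, 0.0, 0.0], -1]
[[-1.4, 0.0, 1.4], [0.0, 0.0, 0.0], -1]
[[-2.1, 0.0, 2.1], [0.0, 0.0, 0.0], -1]
[[-2.8, 0.0, 2.8], [0.0, 0.0, 0.0], -1]
```

Emit:
{"op": "send_rows", "data": {
  "increments": [
    [[-0.7, 0, 0.7], [0, 0, 0], -1],
    [[-1.4, 0, 1.4], [0, 0, 0], -1],
    [[-1.4, 0, 1.4], [0, 0, 0], -1]
  ]
}}

```text
clock: 11.6
position: [0.5067, 0.0251, 0.1485]
tool_rot: [-3.127, -0.79, -2.361]
force: [5.5, 1.4, -2.2]
grip_width: 0.0141
finger_force: 112.2
```

```bash
python3 n.py "([-1.4,0,1.4],[0,0,0])" 0 5 -3;python3 c.py | grep -E "stip|dir"
```

```text
11.6 [-0.29  0.84 -0.12  1.51  0.36  1.56  1.8 ] [0.5067 0.0251 0.1485] [-179.2  -45.2 -135.3] F [ 5.5  1.4 -2.2] M [ 1.23 -1.87  0.11] g 0.0141 112.16958569951203
cmd z [0.50633739 0.02535013 0.14909351]
[[-0.0, 4.2, -0.1], [-2.13, 0.04, 2.11], -1]
[[-0.2, 8.4, -0.3], [-4.26, 0.07, 4.23], -1]
[[-0.5, 12.5, -0.7], [-6.39, 0.11, 6.34], -1]
[[-0.9, 16.7, -1.2], [-8.52, 0.15, 8.45], -1]
[[-1.6, 20.8, -1.9], [-10.64, 0.18, 10.57], -1]
stip [0.5625 0.0829 0.0954] top [239.6 164.6] side [233.3 198.7]
key x dir [-0.001 -0.006 -1.   ] long dir [-0.708 -0.706  0.005]
```

Run:
```python
from ik import *
for d in((.0012,.0002,-.002),(.0012,.0002,-.005),(.0012,.0002,-.008)): inc(*about(0,d))
```

```text
[[-2.1, -0.7, 0.7], [0.0, 0.0, 0.0], -1]
[[-4.2, -0.7, 2.8], [0.0, 0.0, 0.0], -1]
[[-6.4, -0.6, 4.9], [0.0, 0.0, 0.0], -1]
```

Emit:
{"op": "send_rows", "data": {
  "increments": [
    [[-2.1, -0.7, 0.7], [0, 0, 0], -1],
    [[-4.2, -0.7, 2.8], [0, 0, 0], -1],
    [[-6.4, -0.6, 4.9], [0, 0, 0], -1],
    [[-6.4, -0.6, 4.9], [0, 0, 0], -1]
  ]
}}

```text
clock: 12.0
position: [0.5074, 0.0252, 0.1402]
tool_rot: [-3.128, -0.791, -2.362]
force: [3.4, 3.4, -4.1]
grip_width: 0.0138
finger_force: 111.7
```

```bash
python3 n.py "([-6.4,-.6,4.9],[0,0,0])" -8 4 0;python3 c.py | grep -E "stip|dir"
```

```text
12.0 [-0.29  0.85 -0.12  1.51  0.36  1.55  1.8 ] [0.5074 0.0252 0.1402] [-179.2  -45.3 -135.3] F [ 3.4  3.4 -4.1] M [ 1.53 -1.49 -0.04] g 0.0138 111.66870886606375
cmd z [0.50755827 0.0255926  0.14110723]
[[-1.4, 0.0, 1.4], [0.0, 0.0, 0.0], -1]
[[-2.8, 0.0, 2.8], [0.0, 0.0, 0.0], -1]
[[-4.3, 0.1, 4.2], [0.0, 0.0, 0.0], -1]
[[-5.7, 0.1, 5.6], [0.0, 0.0, 0.0], -1]
stip [0.5633 0.0828 0.0869] top [239.8 164.8] side [233.2 200.3]
key x dir [-0.003 -0.006 -1.   ] long dir [-0.709 -0.705  0.006]
```

Run:
```python
from ik import *
for d in(-.003,-.006,-.009): inc(*about(0,(.0006,.0007,d)))
```

```text
[[-2.8, 0.1, 1.5], [0.0, 0.0, 0.0], -1]
[[-4.9, 0.1, 3.6], [0.0, 0.0, 0.0], -1]
[[-7.0, 0.2, 5.7], [0.0, 0.0, 0.0], -1]
```

Emit:
{"op": "send_rows", "data": {
  "increments": [
    [[-2.8, 0.1, 1.5], [0, 0, 0], -1],
    [[-4.9, 0.1, 3.6], [0, 0, 0], -1],
    [[-7, 0.2, 5.7], [0, 0, 0], -1],
    [[-7, 0.2, 5.7], [0, 0, 0], -1]
  ]
}}

```text
clock: 12.4
position: [0.5079, 0.0256, 0.1313]
tool_rot: [-3.127, -0.791, -2.362]
force: [0.6, 0.9, -3.0]
grip_width: 0.0135
finger_force: 111.2
```

```bash
python3 n.py "([-7,.2,5.7],[0,0,0])" -4 4 0;python3 c.py | grep -E "stip|dir"
```

```text
12.4 [-0.29  0.86 -0.12  1.5   0.37  1.54  1.79] [0.5079 0.0256 0.1313] [-179.2  -45.3 -135.3] F [ 0.6  0.9 -3. ] M [ 0.97 -0.96  0.01] g 0.0135 111.17883445094549
cmd z [0.50811724 0.02628651 0.13212191]
[[-0.7, 0.0, 0.7], [0.0, 0.0, 0.0], -1]
[[-1.4, 0.0, 1.4], [0.0, 0.0, 0.0], -1]
[[-2.1, 0.0, 2.1], [0.0, 0.0, 0.0], -1]
[[-2.8, 0.0, 2.8], [0.0, 0.0, 0.0], -1]
stip [0.5637 0.0832 0.078 ] top [239.9 165. ] side [233.2 202.1]
key x dir [-0.003 -0.007 -1.   ] long dir [-0.709 -0.705  0.007]
```

Nearly down (3 mm left); press on until it touches bottom.

Emit:
{"op": "send_rows", "data": {
  "increments": [
    [[-0.7, 0, 0.7], [0, 0, 0], -1],
    [[-1.4, 0, 1.4], [0, 0, 0], -1],
    [[-2.1, 0, 2.1], [0, 0, 0], -1],
    [[-2.8, 0, 2.8], [0, 0, 0], -1],
    [[-2.8, 0, 2.8], [0, 0, 0], -1]
  ]
}}

```text
clock: 12.9
position: [0.5075, 0.0247, 0.129]
tool_rot: [-3.126, -0.794, -2.364]
force: [-8.3, -4.2, 15.2]
grip_width: 0.0137
finger_force: 113.2
```

```bash
python3 n.py "([-2.8,0,2.8],[0,0,0])" -2 2 0;python3 c.py | grep -E "stip|orig|dir"
```

```text
12.9 [-0.29  0.87 -0.12  1.51  0.37  1.54  1.79] [0.5075 0.0247 0.129 ] [-179.1  -45.5 -135.5] F [-8.3 -4.2 15.2] M [-1.23  1.78 -0.18] g 0.0137 113.19095211612876
cmd z [0.50814112 0.02624247 0.12816242]
[[-0.7, 0.0, 0.7], [0.0, 0.0, 0.0], -1]
[[-1.4, 0.0, 1.4], [0.0, 0.0, 0.0], -1]
orig [0.5635 0.0826 0.1335] top [238.9 162.4] side [232.6 190.8]
stip [0.5633 0.0821 0.0755] top [240.4 165.3] side [233.5 202.4]
key x dir [-0.004 -0.009 -1.   ] long dir [-0.71  -0.704  0.009]
```

```bash
cat > d.py <<'E'
from ik import *
o=observe();p,r=pose(o);q0=o["qpos"]
AX=np.array([.5635,.0828]) 
def down(phi,along=.113,z=.121,half=0):
    u=np.array([np.cos(np.radians(phi)),np.sin(np.radians(phi))])
    Rt=R.from_euler('z',phi+180*half,degrees=True)*R.from_euler('x',180,degrees=True)
    return np.r_[AX+along*u,z],Rt
if __name__=="__main__":
    for half in(0,1):
        print(half,"turn from now",np.degrees((r.inv()*down(225,half=half)[1]).magnitude()))
        q=q0
        for phi in(225,205,185,165,150):
            q,e=ik(*down(phi,half=half),q,1e-2,.03);print(phi,q.round(2),round(e,4))
    p1=p-r.apply([0,0,.07])
    print("retreat 1.3 up then 70 back; tilt to down above:")
    print(ik(p1,r,q0,1e-2,.03)[1])
    inc(p+[0,0,.001],r)
E
python3 d.py
```

```text
0 turn from now 45.48270444841766
225 [ 0.09  0.48 -0.28  2.05  0.22  0.64  2.02] 0.0002
205 [-0.05  0.44 -0.2   2.11  0.15  0.6   1.66] 0.0001
185 [-0.21  0.43 -0.1   2.12  0.08  0.59  1.29] 0.0001
165 [-0.36  0.45 -0.01  2.1   0.01  0.59  0.93] 0.0001
150 [-0.46  0.47  0.06  2.06 -0.05  0.61  0.68] 0.0
1 turn from now 179.92216494146643
225 [-0.74  0.65  0.87  2.09 -0.75  0.74 -0.17] 0.0003
205 [-0.88  0.68  0.97  2.15 -0.84  0.77 -0.49] 0.0
185 [-1.02  0.73  1.07  2.16 -0.93  0.82 -0.83] 0.0
165 [-1.12  0.81  1.15  2.13 -1.    0.9  -1.19] 0.0001
150 [-1.17  0.88  1.2   2.09 -1.05  0.97 -1.47] 0.0
retreat 1.3 up then 70 back; tilt to down above:
2.4790091918161787e-05
[[2.4, -0.6, -0.2], [-0.12, 0.27, 0.02], -1]
```

Emit:
{"op": "send_rows", "data": {
  "increments": [
    [[1.4, 0, -1.4], [0, 0, 0], -1],
    [[1.8, 0, -1.8], [0, 0, 0], -1],
    [[1.8, 0, -1.8], [0, 0, 0], 1],
    [[1.8, 0, -1.8], [0, 0, 0], 1],
    [[1.8, 0, -1.8], [0, 0, 0], 1],
    [[1.8, 0, -1.8], [0, 0, 0], 1],
    [[1.8, 0, -30], [0, 0, 0], 1],
    [[1.8, 0, -60], [0, 0, 0], 1],
    [[1.8, 0, -85], [0, 0, 0], 1],
    [[1.8, 0, -85], [0, 0, 0], 1]
  ]
}}

```text
clock: 13.9
position: [0.5509, 0.0701, 0.1903]
tool_rot: [-3.126, -0.787, -2.362]
force: [0.6, 0.2, -0.8]
grip_width: 0.0855
finger_force: 0.0
```

Run:
```python
from d import *
import cv2
st(); setcmd(p,r)
a,b=down(225,z=.2);inc(a,b);inc(*down(225))
t=[]
for n,(x,y) in(("top",(200,135)),("side",(200,155))):
    i=grab_frame(n);k=cv2.resize(i[y:y+75,x:x+100],None,fx=4,fy=4,interpolation=cv2.INTER_CUBIC)
    t.append(cv2.convertScaleAbs(k,alpha=1.4,beta=15))
cv2.imwrite("pics/rel.png",np.hstack(t))
```

```text
13.9 [-0.34  0.87 -0.12  1.31  0.34  1.73  1.83] [0.5509 0.0701 0.1903] [-179.1  -45.1 -135.3] F [ 0.6  0.2 -0.8] M [ 0.55 -0.56 -0.  ] g 0.0855 0.0
[[74.0, 0.5, 60.5], [-0.73, -45.08, 0.04], -1]
[[18.1, 1.4, 116.2], [-0.73, -45.08, 0.04], -1]
```

View pics/rel.png

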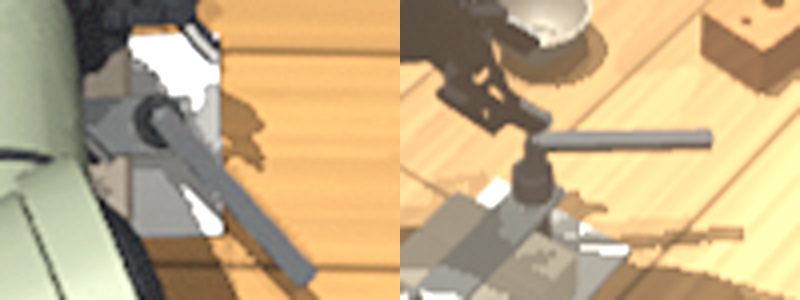

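The key stands in the screw: its elbow shows at (165,118) and its long tip at (308,275) in the left half. I regrasp farther out with the tool pointing down.

Emit:
{"op": "send_rows", "data": {
  "increments": [
    [[30, 0, 20], [0, -8.5, 0], 1],
    [[50, 0, 35], [-0.3, -17, 0], 1],
    [[65, 0, 50], [-0.5, -25, 0], 1],
    [[74, 0.5, 60], [-0.7, -34, 0], 1],
    [[74, 0.5, 60], [-0.7, -45.1, 0], 1],
    [[74, 0.5, 60], [-0.7, -45.1, 0], 1],
    [[60, 0.7, 74], [-0.7, -45.1, 0], 1],
    [[40, 1, 94], [-0.7, -45.1, 0], 1],
    [[18, 1.4, 116], [-0.7, -45.1, 0], 1],
    [[18, 1.4, 116], [-0.7, -45.1, 0], 1]
  ]
}}

```text
clock: 15.0
position: [0.479, 0.0005, 0.1169]
tool_rot: [3.137, -0.008, -2.357]
force: [-0.1, -0.2, 1.0]
grip_width: 0.086
finger_force: 0.0
```

Run:
```python
from d import *
st();setcmd(p,r);inc(*down(225))
```

```text
15.0 [ 0.06  0.48 -0.24  2.06  0.19  0.63  2.05] [0.479  0.0005 0.1169] [ 179.7   -0.5 -135.1] F [-0.1 -0.2  1. ] M [ 0.05  0.05 -0.01] g 0.086 0.0
[[-4.9, -1.5, -4.1], [0.27, -0.47, -0.06], -1]
```

Emit:
{"op": "send_rows", "data": {
  "increments": [
    [[-4, -1, -4], [0, 0, 0], 1],
    [[-4, -1, -4], [0, 0, 0], -1],
    [[-4, -1, -4], [0, 0, 0], -1],
    [[-4, -1, -4], [0, 0, 0], -1],
    [[-4, -1, -4], [0, 0, 0], -1],
    [[-4, -1, -4], [0, 0, 0], -1]
  ],
  "newtons": 60
}}

```text
clock: 15.6
position: [0.4852, 0.0032, 0.1242]
tool_rot: [3.141, -0.004, -2.357]
force: [-3.2, 0.7, 2.4]
grip_width: 0.0142
finger_force: 58.7
```

```bash
cat > t.py <<'E'
import sys
from d import *
a=eval(sys.argv[1])
if a=="set": setcmd(p,r)
elif a: adv(*a)
st(); F=o["force"];M=o["moment"]; d=p[:2]-AX
ang=np.degrees(np.arctan2(d[1],d[0]))%360
tq=d[0]*F[1]-d[1]*F[0]  # from outside on tool about the screw axis (force part)
print("az pos %.2f yaw %.2f lever %.4f  tauF %.3f Mz %.3f total %.3f"%(ang,np.degrees(o["tool_rot"][2])%360,np.linalg.norm(d),tq,M[2],tq+M[2]))
c=np.r_[AX,0]
n,stp=int(sys.argv[2]),float(sys.argv[3])
for k in range(1,n+1): inc(*about(-stp*k,c=c))
E
python3 t.py '"set"' 10 2
```

```text
15.6 [ 0.06  0.47 -0.24  2.04  0.18  0.65  2.05] [0.4852 0.0032 0.1242] [ 180.    -0.2 -135. ] F [-3.2  0.7  2.4] M [0.13 0.56 0.03] g 0.0142 58.74714137753472
az pos 225.45 yaw 224.96 lever 0.1116  tauF -0.308 Mz 0.029 total -0.278
[[-0.0, 3.9, 0.0], [-0.01, -0.0, 2.0], -1]
[[-0.2, 7.8, 0.0], [-0.02, -0.0, 4.0], -1]
[[-0.5, 11.7, 0.0], [-0.02, -0.01, 6.0], -1]
[[-1.0, 15.5, 0.0], [-0.03, -0.01, 8.0], -1]
[[-1.5, 19.4, 0.0], [-0.04, -0.01, 10.0], -1]
[[-2.2, 23.2, 0.0], [-0.05, -0.01, 12.0], -1]
[[-3.1, 27.0, 0.0], [-0.05, -0.01, 14.0], -1]
[[-4.1, 30.8, 0.0], [-0.06, -0.01, 16.0], -1]
[[-5.2, 34.5, 0.0], [-0.07, -0.02, 18.0], -1]
[[-6.4, 38.2, 0.0], [-0.08, -0.02, 20.0], -1]
```

Emit:
{"op": "send_rows", "data": {
  "increments": [
    [[0, 2, 0], [0, 0, 1], -1],
    [[0, 3.9, 0], [0, 0, 2], -1],
    [[-0.2, 7.8, 0], [0, 0, 4], -1],
    [[-0.5, 11.7, 0], [0, 0, 6], -1],
    [[-1, 15.5, 0], [0, 0, 8], -1],
    [[-1, 15.5, 0], [0, 0, 8], -1]
  ]
}}

```text
clock: 16.2
position: [0.475, 0.0149, 0.1241]
tool_rot: [-3.141, -0.004, -2.497]
force: [-0.9, -4.5, 3.2]
grip_width: 0.0145
finger_force: 58.9
```

```bash
python3 t.py '([-1,15.5,0],[0,0,8])' 5 1
```

```text
16.2 [ 0.    0.46 -0.21  2.07  0.16  0.63  1.91] [0.475  0.0149 0.1241] [-180.    -0.2 -143.1] F [-0.9 -4.5  3.2] M [-1.11  0.25  0.09] g 0.0145 58.89350440353155
az pos 217.50 yaw 216.91 lever 0.1116  tauF 0.335 Mz 0.093 total 0.428
[[0.0, 1.9, 0.0], [-0.0, -0.0, 1.0], -1]
[[-0.0, 3.9, 0.0], [-0.01, -0.0, 2.0], -1]
[[-0.1, 5.8, 0.0], [-0.01, -0.0, 3.0], -1]
[[-0.2, 7.8, 0.0], [-0.02, -0.0, 4.0], -1]
[[-0.3, 9.7, 0.0], [-0.02, -0.0, 5.0], -1]
```

Emit:
{"op": "send_rows", "data": {
  "increments": [
    [[0, 1.9, 0], [0, 0, 1], -1],
    [[0, 3.9, 0], [0, 0, 2], -1],
    [[-0.1, 5.8, 0], [0, 0, 3], -1],
    [[-0.2, 7.8, 0], [0, 0, 4], -1],
    [[-0.2, 7.8, 0], [0, 0, 4], -1]
  ]
}}

```text
clock: 16.7
position: [0.4706, 0.0209, 0.1241]
tool_rot: [-3.141, -0.004, -2.566]
force: [-0.7, -4.8, 2.2]
grip_width: 0.0144
finger_force: 59.0
```

```bash
python3 t.py '([-.2,7.8,0],[0,0,4])' 0 1
```

```text
16.7 [-0.02  0.45 -0.19  2.08  0.14  0.62  1.83] [0.4706 0.0209 0.1241] [-180.    -0.2 -147. ] F [-0.7 -4.8  2.2] M [-1.15  0.27  0.22] g 0.0144 58.95575654692948
az pos 213.64 yaw 212.96 lever 0.1116  tauF 0.407 Mz 0.220 total 0.627
```

Emit:
{"op": "send_rows", "data": {
  "increments": [
    [[0, 1.9, 0], [0, 0, 1], -1],
    [[0, 3.9, 0], [0, 0, 2], -1],
    [[-0.1, 5.8, 0], [0, 0, 3], -1],
    [[-0.1, 5.8, 0], [0, 0, 3], -1]
  ]
}}

```text
clock: 17.1
position: [0.4674, 0.0259, 0.124]
tool_rot: [-3.141, -0.004, -2.618]
force: [-1.9, -5.0, 3.7]
grip_width: 0.0143
finger_force: 59.0
```

```bash
python3 t.py '([-.1,5.8,0],[0,0,3])' 0 1
```

```text
17.1 [-0.05  0.45 -0.18  2.09  0.13  0.62  1.78] [0.4674 0.0259 0.124 ] [-180.    -0.2 -150. ] F [-1.9 -5.   3.7] M [-1.17  0.34  0.16] g 0.0143 58.963927337899804
az pos 210.64 yaw 209.97 lever 0.1117  tauF 0.371 Mz 0.161 total 0.532
```

Emit:
{"op": "send_rows", "data": {
  "increments": [
    [[0, 1.9, 0], [0, 0, 1], -1],
    [[0, 3.9, 0], [0, 0, 2], -1],
    [[-0.1, 5.8, 0], [0, 0, 3], -1],
    [[-0.1, 5.8, 0], [0, 0, 3], -1]
  ]
}}

```text
clock: 17.5
position: [0.4646, 0.031, 0.124]
tool_rot: [-3.141, -0.004, -2.671]
force: [-1.1, -5.4, 4.2]
grip_width: 0.0143
finger_force: 59.0
```

```bash
python3 t.py '([-.1,5.8,0],[0,0,3])' 0 1
```

```text
17.5 [-0.07  0.44 -0.16  2.1   0.12  0.62  1.73] [0.4646 0.031  0.124 ] [-180.    -0.2 -153. ] F [-1.1 -5.4  4.2] M [-1.15  0.43  0.14] g 0.0143 58.970062457956374
az pos 207.65 yaw 206.98 lever 0.1116  tauF 0.476 Mz 0.139 total 0.615
```

Emit:
{"op": "send_rows", "data": {
  "increments": [
    [[0, 1.9, 0], [0, 0, 1], -1],
    [[0, 3.9, 0], [0, 0, 2], -1],
    [[-0.1, 5.8, 0], [0, 0, 3], -1],
    [[-0.1, 5.8, 0], [0, 0, 3], -1]
  ]
}}

```text
clock: 17.9
position: [0.462, 0.0363, 0.124]
tool_rot: [-3.141, -0.004, -2.723]
force: [-3.0, -5.3, 3.7]
grip_width: 0.0146
finger_force: 59.0
```

```bash
python3 t.py '([-.1,5.8,0],[0,0,3])' 0 1
```

```text
17.9 [-0.09  0.44 -0.15  2.1   0.11  0.61  1.67] [0.462  0.0363 0.124 ] [-180.    -0.2 -156. ] F [-3.  -5.3  3.7] M [-1.14  0.45  0.21] g 0.0146 58.97618823219091
az pos 204.63 yaw 203.99 lever 0.1117  tauF 0.398 Mz 0.212 total 0.611
```

Emit:
{"op": "send_rows", "data": {
  "increments": [
    [[0, 1.9, 0], [0, 0, 1], -1],
    [[0, 3.9, 0], [0, 0, 2], -1],
    [[-0.1, 5.8, 0], [0, 0, 3], -1],
    [[-0.1, 5.8, 0], [0, 0, 3], -1]
  ]
}}

```text
clock: 18.3
position: [0.4597, 0.0416, 0.124]
tool_rot: [-3.141, -0.004, -2.775]
force: [-2.4, -5.5, 3.9]
grip_width: 0.0143
finger_force: 59.0
```

```bash
python3 t.py '([-.1,5.8,0],[0,0,3])' 0 1
```

```text
18.3 [-0.11  0.44 -0.14  2.11  0.1   0.61  1.62] [0.4597 0.0416 0.124 ] [-179.9   -0.2 -159. ] F [-2.4 -5.5  3.9] M [-1.03  0.48  0.23] g 0.0143 58.981575379148126
az pos 201.64 yaw 200.99 lever 0.1117  tauF 0.468 Mz 0.226 total 0.693
```

Emit:
{"op": "send_rows", "data": {
  "increments": [
    [[0, 1.9, 0], [0, 0, 1], -1],
    [[0, 3.9, 0], [0, 0, 2], -1],
    [[-0.1, 5.8, 0], [0, 0, 3], -1],
    [[-0.1, 5.8, 0], [0, 0, 3], -1]
  ]
}}

```text
clock: 18.7
position: [0.4577, 0.0471, 0.1239]
tool_rot: [-3.14, -0.004, -2.828]
force: [-2.7, -4.2, 3.8]
grip_width: 0.0143
finger_force: 59.0
```

```bash
python3 t.py '([-.1,5.8,0],[0,0,3])' 0 1
```

```text
18.7 [-0.14  0.43 -0.12  2.11  0.09  0.61  1.56] [0.4577 0.0471 0.1239] [-179.9   -0.2 -162. ] F [-2.7 -4.2  3.8] M [-1.01  0.6   0.21] g 0.0143 58.987867673859
az pos 198.65 yaw 197.99 lever 0.1117  tauF 0.347 Mz 0.208 total 0.555
```

Emit:
{"op": "send_rows", "data": {
  "increments": [
    [[0, 1.9, 0], [0, 0, 1], -1],
    [[0, 3.9, 0], [0, 0, 2], -1],
    [[-0.1, 5.8, 0], [0, 0, 3], -1],
    [[-0.1, 5.8, 0], [0, 0, 3], -1]
  ]
}}

```text
clock: 19.1
position: [0.4559, 0.0527, 0.1239]
tool_rot: [-3.14, -0.004, -2.88]
force: [-3.6, -4.5, 3.5]
grip_width: 0.0147
finger_force: 59.0
```

```bash
python3 t.py '([-.1,5.8,0],[0,0,3])' 0 1
```

```text
19.1 [-0.16  0.43 -0.11  2.11  0.08  0.6   1.51] [0.4559 0.0527 0.1239] [-179.9   -0.2 -165. ] F [-3.6 -4.5  3.5] M [-0.97  0.62  0.21] g 0.0147 58.994602910242975
az pos 195.65 yaw 194.99 lever 0.1117  tauF 0.371 Mz 0.211 total 0.582
```

Emit:
{"op": "send_rows", "data": {
  "increments": [
    [[0, 1.9, 0], [0, 0, 1], -1],
    [[0, 3.9, 0], [0, 0, 2], -1],
    [[-0.1, 5.8, 0], [0, 0, 3], -1],
    [[-0.1, 5.8, 0], [0, 0, 3], -1]
  ]
}}

```text
clock: 19.5
position: [0.4545, 0.0583, 0.1239]
tool_rot: [-3.14, -0.004, -2.932]
force: [-3.5, -4.1, 4.0]
grip_width: 0.014
finger_force: 59.0
```

```bash
python3 t.py '([-.1,5.8,0],[0,0,3])' 0 1
```

```text
19.5 [-0.18  0.43 -0.1   2.12  0.07  0.6   1.45] [0.4545 0.0583 0.1239] [-179.9   -0.2 -168. ] F [-3.5 -4.1  4. ] M [-0.92  0.7   0.17] g 0.014 59.003054103814065
az pos 192.65 yaw 192.00 lever 0.1117  tauF 0.360 Mz 0.171 total 0.531
```

Emit:
{"op": "send_rows", "data": {
  "increments": [
    [[0, 1.9, 0], [0, 0, 1], -1],
    [[0, 3.9, 0], [0, 0, 2], -1],
    [[-0.1, 5.8, 0], [0, 0, 3], -1],
    [[-0.1, 5.8, 0], [0, 0, 3], -1]
  ]
}}

```text
clock: 19.9
position: [0.4533, 0.064, 0.1239]
tool_rot: [-3.14, -0.004, -2.985]
force: [-3.3, -3.4, 3.9]
grip_width: 0.0144
finger_force: 59.0
```

```bash
python3 t.py '([-.1,5.8,0],[0,0,3])' 0 1
```

```text
19.9 [-0.21  0.43 -0.08  2.12  0.06  0.6   1.4 ] [0.4533 0.064  0.1239] [-179.9   -0.2 -171. ] F [-3.3 -3.4  3.9] M [-0.88  0.77  0.23] g 0.0144 59.01210549753159
az pos 189.66 yaw 189.00 lever 0.1118  tauF 0.315 Mz 0.228 total 0.543
```

Emit:
{"op": "send_rows", "data": {
  "increments": [
    [[0, 1.9, 0], [0, 0, 1], -1],
    [[0, 3.9, 0], [0, 0, 2], -1],
    [[-0.1, 5.8, 0], [0, 0, 3], -1],
    [[-0.1, 5.8, 0], [0, 0, 3], -1]
  ]
}}

```text
clock: 20.3
position: [0.4525, 0.0698, 0.1239]
tool_rot: [-3.14, -0.004, -3.037]
force: [-4.1, -4.7, 5.0]
grip_width: 0.0146
finger_force: 59.0
```

```bash
python3 t.py '([-.1,5.8,0],[0,0,3])' 0 1
```

```text
20.3 [-0.23  0.43 -0.07  2.12  0.05  0.6   1.34] [0.4525 0.0698 0.1239] [-179.9   -0.2 -174. ] F [-4.1 -4.7  5. ] M [-0.83  0.83  0.19] g 0.0146 59.02339480351657
az pos 186.67 yaw 186.00 lever 0.1118  tauF 0.473 Mz 0.190 total 0.663
```

Emit:
{"op": "send_rows", "data": {
  "increments": [
    [[0, 1.9, 0], [0, 0, 1], -1],
    [[0, 3.9, 0], [0, 0, 2], -1],
    [[-0.1, 5.8, 0], [0, 0, 3], -1],
    [[-0.1, 5.8, 0], [0, 0, 3], -1]
  ]
}}

```text
clock: 20.7
position: [0.4519, 0.0756, 0.1238]
tool_rot: [-3.139, -0.004, -3.089]
force: [-4.1, -3.5, 4.0]
grip_width: 0.0145
finger_force: 59.0
```

```bash
python3 t.py '([-.1,5.8,0],[0,0,3])' 0 1
```

```text
20.7 [-0.25  0.43 -0.05  2.12  0.04  0.6   1.29] [0.4519 0.0756 0.1238] [-179.9   -0.2 -177. ] F [-4.1 -3.5  4. ] M [-0.84  0.86  0.19] g 0.0145 59.035158371552825
az pos 183.68 yaw 183.01 lever 0.1118  tauF 0.363 Mz 0.193 total 0.556
```

Emit:
{"op": "send_rows", "data": {
  "increments": [
    [[0, 1.9, 0], [0, 0, 1], -1],
    [[0, 3.9, 0], [0, 0, 2], -1],
    [[-0.1, 5.8, 0], [0, 0, 3], -1],
    [[-0.1, 5.8, 0], [0, 0, 3], -1]
  ]
}}

```text
clock: 21.1
position: [0.4517, 0.0815, 0.1238]
tool_rot: [-3.139, -0.004, -3.142]
force: [-4.1, -2.9, 3.5]
grip_width: 0.0144
finger_force: 59.0
```

```bash
python3 t.py '([-.1,5.8,0],[0,0,3])' 0 1
```

```text
21.1 [-0.28  0.43 -0.04  2.12  0.03  0.6   1.23] [0.4517 0.0815 0.1238] [-179.9   -0.2 -180. ] F [-4.1 -2.9  3.5] M [-0.75  0.95  0.25] g 0.0144 59.048492959700525
az pos 180.68 yaw 180.00 lever 0.1118  tauF 0.317 Mz 0.253 total 0.570
```

Emit:
{"op": "send_rows", "data": {
  "increments": [
    [[0, 1.9, 0], [0, 0, 1], -1],
    [[0, 3.9, 0], [0, 0, 2], -1],
    [[-0.1, 5.8, 0], [0, 0, 3], -1],
    [[-0.1, 5.8, 0], [0, 0, 3], -1]
  ]
}}

```text
clock: 21.5
position: [0.4517, 0.0872, 0.1238]
tool_rot: [-3.139, -0.004, 3.089]
force: [-4.2, -2.8, 4.4]
grip_width: 0.0143
finger_force: 59.1
```

```bash
python3 t.py '([-.1,5.8,0],[0,0,3])' 0 1
```

```text
21.5 [-0.3   0.43 -0.03  2.11  0.02  0.6   1.18] [0.4517 0.0872 0.1238] [-179.8   -0.2  177. ] F [-4.2 -2.8  4.4] M [-0.82  1.03  0.28] g 0.0143 59.124052254483104
az pos 177.73 yaw 177.01 lever 0.1119  tauF 0.333 Mz 0.282 total 0.615
```

Emit:
{"op": "send_rows", "data": {
  "increments": [
    [[0, 1.9, 0], [0, 0, 1], -1],
    [[0, 3.9, 0], [0, 0, 2], -1],
    [[-0.1, 5.8, 0], [0, 0, 3], -1],
    [[-0.1, 5.8, 0], [0, 0, 3], -1]
  ]
}}

```text
clock: 21.9
position: [0.452, 0.0927, 0.1237]
tool_rot: [-3.138, -0.004, 3.037]
force: [-5.1, -5.6, 5.1]
grip_width: 0.0144
finger_force: 59.4
```

```bash
python3 t.py '([-.1,5.8,0],[0,0,3])' 0 1
```

```text
21.9 [-0.32  0.44 -0.01  2.11  0.01  0.6   1.12] [0.452  0.0927 0.1237] [-179.8   -0.2  174. ] F [-5.1 -5.6  5.1] M [-1.23  1.07  0.39] g 0.0144 59.37727427110076
az pos 174.91 yaw 174.01 lever 0.1119  tauF 0.673 Mz 0.389 total 1.062
```

Torque jumped to 1.06 N m, so the head has seated at about 176°. I now nip it up, aiming for about 166° and 1.5 N m.

Emit:
{"op": "send_rows", "data": {
  "increments": [
    [[0, 1.9, 0], [0, 0, 1], -1],
    [[0, 3.9, 0], [0, 0, 2], -1],
    [[-0.1, 5.8, 0], [0, 0, 3], -1],
    [[-0.1, 5.8, 0], [0, 0, 3], -1]
  ]
}}

```text
clock: 22.3
position: [0.4526, 0.0984, 0.1237]
tool_rot: [-3.138, -0.004, 2.985]
force: [-6.0, -5.3, 4.4]
grip_width: 0.0143
finger_force: 59.5
```

```bash
python3 t.py '([-.1,5.8,0],[0,0,3])' 0 1
```

```text
22.3 [-0.34  0.44  0.    2.11  0.    0.6   1.07] [0.4526 0.0984 0.1237] [-179.8   -0.3  171. ] F [-6.  -5.3  4.4] M [-1.41  1.25  0.37] g 0.0143 59.51066454872489
az pos 172.00 yaw 171.01 lever 0.1120  tauF 0.683 Mz 0.370 total 1.053
```

Emit:
{"op": "send_rows", "data": {
  "increments": [
    [[0, 1.9, 0], [0, 0, 1], -1],
    [[0, 3.9, 0], [0, 0, 2], -1],
    [[-0.1, 5.8, 0], [0, 0, 3], -1],
    [[-0.1, 5.8, 0], [0, 0, 3], -1]
  ]
}}

```text
clock: 22.7
position: [0.4535, 0.104, 0.1236]
tool_rot: [-3.137, -0.004, 2.932]
force: [-5.2, -6.2, 6.3]
grip_width: 0.0146
finger_force: 59.7
```

```bash
python3 t.py '([-.1,5.8,0],[0,0,3])' 0 1
```

```text
22.7 [-0.37  0.44  0.02  2.1  -0.01  0.6   1.02] [0.4535 0.104  0.1236] [-179.8   -0.3  168. ] F [-5.2 -6.2  6.3] M [-1.47  1.31  0.45] g 0.0146 59.66939394401876
az pos 169.07 yaw 168.01 lever 0.1120  tauF 0.796 Mz 0.451 total 1.247
```

Emit:
{"op": "send_rows", "data": {
  "increments": [
    [[0, 1.9, 0], [0, 0, 1], -1],
    [[0, 3.9, 0], [0, 0, 2], -1],
    [[-0.1, 5.8, 0], [0, 0, 3], -1],
    [[-0.2, 7.8, 0], [0, 0, 4], -1],
    [[-0.2, 7.8, 0], [0, 0, 4], -1]
  ]
}}

```text
clock: 23.2
position: [0.4552, 0.1115, 0.1235]
tool_rot: [-3.137, -0.004, 2.863]
force: [-7.0, -6.6, 6.1]
grip_width: 0.0141
finger_force: 59.9
```

```bash
python3 t.py '([-.2,7.8,0],[0,0,4])' 1 1;  python3 - <<'E'
from h import *
E
```

```text
23.2 [-0.4   0.45  0.04  2.09 -0.02  0.61  0.95] [0.4552 0.1115 0.1235] [-179.7   -0.3  164. ] F [-7.  -6.6  6.1] M [-1.56  1.53  0.5 ] g 0.0141 59.869083770536236
az pos 165.15 yaw 164.01 lever 0.1121  tauF 0.912 Mz 0.502 total 1.414
[[0.0, 1.9, -0.0], [-0.0, 0.0, 1.0], -1]
```

Emit:
{"op": "send_rows", "data": {
  "increments": [
    [[0, 0, 0], [0, 0, 0], -1]
  ]
}}

```text
clock: 23.3
position: [0.4551, 0.1113, 0.1235]
tool_rot: [-3.137, -0.004, 2.863]
force: [-7.0, -5.8, 6.7]
grip_width: 0.0143
finger_force: 59.9
```

```bash
python3 t.py '0' 1 1
```

```text
23.3 [-0.39  0.45  0.04  2.09 -0.02  0.61  0.95] [0.4551 0.1113 0.1235] [-179.7   -0.3  164. ] F [-7.  -5.8  6.7] M [-1.51  1.6   0.55] g 0.0143 59.89950798837526
az pos 165.24 yaw 164.04 lever 0.1121  tauF 0.824 Mz 0.550 total 1.373
[[0.0, 1.9, -0.0], [-0.0, 0.0, 1.0], -1]
```

Emit:
{"op": "send_rows", "data": {
  "increments": [
    [[0, 1.9, 0], [0, 0, 1], -1],
    [[0, 3.9, 0], [0, 0, 2], -1],
    [[0, 3.9, 0], [0, 0, 2], -1]
  ]
}}

```text
clock: 23.6
position: [0.4562, 0.1152, 0.1235]
tool_rot: [-3.137, -0.004, 2.828]
force: [-7.9, -6.9, 5.4]
grip_width: 0.0145
finger_force: 60.0
```

```bash
python3 t.py '([0,3.9,0],[0,0,2])' 1 -1.5
```

```text
23.6 [-0.41  0.45  0.04  2.09 -0.03  0.61  0.91] [0.4562 0.1152 0.1235] [-179.7   -0.2  162. ] F [-7.9 -6.9  5.4] M [-1.67  1.65  0.55] g 0.0145 59.969599529140396
az pos 163.20 yaw 162.01 lever 0.1121  tauF 0.998 Mz 0.545 total 1.543
[[-0.1, -2.9, 0.0], [0.0, -0.0, -1.5], -1]
```

Emit:
{"op": "send_rows", "data": {
  "increments": [
    [[0, -2, 0], [0, 0, -1], -1],
    [[0, -3.9, 0], [0, 0, -2], -1],
    [[0, -3.9, 0], [0, 0, -2], 1],
    [[0, -3.9, 0], [0, 0, -2], 1],
    [[0, -3.9, 0], [0, 0, -2], 1],
    [[0, -3.9, 0], [0, 0, -2], 1],
    [[0, -3.9, -20], [0, 0, -2], 1],
    [[0, -3.9, -60], [0, 0, -2], 1],
    [[0, -3.9, -110], [0, 0, -2], 1],
    [[0, -3.9, -130], [0, 0, -2], 1]
  ]
}}

```text
clock: 24.6
position: [0.4576, 0.1128, 0.2578]
tool_rot: [3.141, 0.001, 2.862]
force: [0.5, -0.0, -0.7]
grip_width: 0.0855
finger_force: 0.0
```

Run:
```python
from h import *
import cv2
st();t=[]
for n,(x,y) in(("top",(190,135)),("side",(180,155))):
    i=grab_frame(n);k=cv2.resize(i[y:y+75,x:x+100],None,fx=4,fy=4,interpolation=cv2.INTER_CUBIC)
    t.append(cv2.convertScaleAbs(k,alpha=1.4,beta=15))
    cv2.imwrite(f"pics/{n}f.png",i)
cv2.imwrite("pics/fin.png",np.hstack(t))
```

```text
24.6 [-0.41  0.24  0.05  1.96 -0.02  0.94  0.94] [0.4576 0.1128 0.2578] [1.80e+02 1.00e-01 1.64e+02] F [ 0.5 -0.  -0.7] M [-0.01 -0.04 -0.05] g 0.0855 0.0
```

View pics/fin.png

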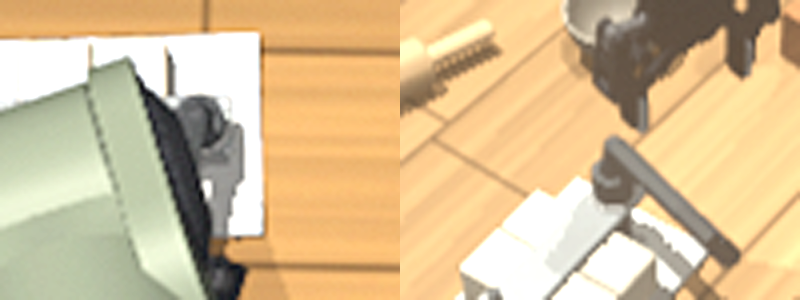

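The key stands in the screw: elbow at (615,155), long tip at (730,250) in the right half, with the gripper clear above it. I hand in the job.

```bash
python3 -c "
from workcell import *
print(job_done())"
```

```text
the job is handed in; nothing more can be done
None
```

The job is handed in at 24.6 s: the key stands fully down in the screw, turned until the head seated and then nipped up about 10° (by torque, 1.5 N m), and no move went near the bowl, tumbler or clay block.

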